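# Take down the filter-crucible stack

## Robot

A 6-joint arm with a two-finger parallel gripper is mounted at the origin on a cart in front of the work surface, level with it; the furniture and walls round the work are solid. World frame = base frame: x ahead of the robot, y to its left, z up, the work surface at z = 0. Lengths are in m, angles in rad, forces in N, time in s.
With the tool pointing down it reaches from about 0.325 to 0.775 m from the base axis. Payload 5.5 kg.
Tool frame: the origin (TCP) lies midway between the tips of the shut fingers; the grasp point (between the pads) lies 19 mm behind it; z points along the fingers, y is the line along which they close (so a half turn about z gives the same grasp; the last joint's range is limited). The gripper opens to 85 mm and grips with 20 to 120 N. Pads are 22 mm wide; open, the fingers measure 114 mm over their backs; the gripper's body (76 mm by 85 mm) begins 54 mm behind the grasp point. The pads swing forward as they close: fully open they stand 13 mm farther back than shut.
Start: joints at [-1.2, 0.091, 1.231, -0, 1.82, -0.057], TCP at [0.249, -0.546, 0.203] pointing down, gripper open.
Joint ranges: [-2.87, 2.87], [-0.86, 2.18], [0.17, 2.46], [-1.51, 4.65], [0.06, 2.69], [-2.65, 2.65]. Speed limits (rad/s): [2.57, 2.57, 3.01, 3.14, 3.14, 3.14].

## Interface

Orientations are given as a unit quaternion [x, y, z, w].
In Python, from rig import observe, camera, camera_info, hand_in gives the robot as it stands. The module is installed in compiled form; this text tells all that it offers.
- The arm moves only by the tool step_arm, never from a script. Its argument "series" is a list of rows, each a list of 5 numbers: the closure in counts, from 0 (fully open) to 255 (shut), then the shift along the tool's x, y, z in m, then the turn about the tool's z in rad. A call has 1 to 8 rows; each row is the pose to reach, as a shift and turn from the pose commanded when the call began, along the tool's axes at that moment; what a row does not reach only later rows make up. A row lasts 1/8 s, in which the tool goes at most 62.5 mm and 10.7 degrees, less where a joint would pass 70% of its speed; a pose out of reach is approached as far as the arm can. A call with a gripper value outside its range is refused whole. The fingers move at their own pace and stop on an object; "force" is the grip in N (left out, the last holds). Time passes only in rows, so rows that repeat a pose let the fingers close. It gives the time, the measured TCP pose, the force, the opening and the grip force at its end, in the units of the state.
- observe(): the state, without advancing time (a new reading comes with each control period).
- camera(name): name is "scene" or "top" or "wrist"; returns the picture (400x640x3 uint8, red, green, blue); there is no depth.
- camera_info(name): a dict with "intrinsics" (3x3 intrinsics, pixels), "xyz" and "attitude" of the camera in the world. Camera axes: x right, y down, z forward; pixel columns grow to the right and rows downward; lengths in m; the calibration is good to about 2 mm. A picture is of the moment at which its call begins: read the wrist's pose just before it. camera_info takes no time and is no camera call; for the wrist camera it gives the pose at the moment of the call.
- hand_in(): hands the job in; it is judged then, once.
The state is a dict: "t": time; "joints": joint angles; "qd": joint speeds; "joint_efforts": joint torques, N m; "eef_pos": TCP position; "eef_rot": TCP orientation; "ft_force": force on the tool from outside, world axes, zero at the start; "ft_torque": the same for the moment, N m; "grip_width": finger opening in m; "grasp_force": force on a finger pad.
Only numpy, scipy, OpenCV 4.12 (cv2) and the standard library are available. Lean on these libraries where they do the work, as an engineer would, in place of code of your own. Each camera call takes 0.05 s, during which the arm holds its last target. There are 200 camera calls.

## Task

The filtration is finished: take the stack on the amber filter flask apart. Stand the white filter crucible in the empty middle well of the aluminium drying block, and stand the black rubber collar, narrow end down, in the blue-green wash tray. Set the flask in the middle of the balance pan and close it with the big red-brown stopper, sitting straight and well down in its mouth; keep the crucible and the flask upright all the way, and do not shift the petri dish or the blue-capped jar.

Things in the scene. Friction and masses are not known exactly. Their poses are not given: they have to be found in the camera images.
- crucible: White porcelain filter crucible, open cup 50 mm tall, at the top of the stack. Diameter 41 mm at the rim, 40 mm down to 26 mm above its foot, then a cone (38 mm at 22 mm) to a flat foot of 24 mm (lowest 6 mm); wall 2.5 mm, 60 g. At the start its cone hangs in the collar's hole and the upper 33 mm stand free above the collar. Origin: centre of the foot, z up along its axis. Round: any yaw will do.
- collar: Black rubber filter collar, a tapered ring 36 mm tall, 70 g: narrow end 36 mm in diameter (lowest 8 mm), a cone up to 26 mm, then a straight band of 57 mm diameter from 28 to 36 mm (the place to grip). The hole is 33 mm wide at the top. At the start it hangs by its cone in the flask's mouth, its top 23 mm above the flask's lip, and carries the crucible. Origin: centre of the narrow end, z up towards the wide end.
- flask: Amber conical filter flask, 112 mm tall, empty weight about 280 g: base 92 mm in diameter, cone from 12 to 80 mm, neck 45 mm in diameter from 84 to 102 mm, lip 50 mm in diameter from 106 to 112 mm; mouth 44 mm wide, narrowing to 39 mm at 10 mm below the lip. A short hose nozzle sticks out along its x axis, to 50 mm from the flask's axis, 82 mm up, 12 mm thick; grip above it. Stands on the bench at the start. Origin: centre of the base, z up.
- stopper_big: Big red-brown rubber stopper, 38 mm tall, 60 g, standing on the bench on its narrow end: 33 mm in diameter below, widening to 48 mm at 26 mm, straight 48 mm head from 26 to 38 mm. Seated in the flask its narrow end is 94 mm above the flask's base and its top stands 20 mm over the lip. Origin: centre of the narrow end, z up. (The much smaller stopper lying on the bench is not it.)
- block: Aluminium drying block, fixed, 172 x 60 x 20 mm, long along its x axis, with three round wells 44 mm wide and 16 mm deep (floor 4 mm over the bench) in a row 58 mm apart. The outer two hold white crucibles like the one in the stack (fast in the block, rims 54 mm above the bench); the middle well is empty. Origin: centre of the underside, straight under the middle well.
- wash_tray: Blue-green open plastic wash tray, fixed, 160 x 120 mm, long along its x axis, rim 25 mm high, wall 6 mm at the rim, floor 3 mm thick. Origin: centre of the underside.
- balance: White top-pan laboratory balance, fixed; round flat steel pan 106 mm in diameter whose top is 40 mm above the bench, with a dark display and two keys on the side towards its -x. Housing 162 x 116 mm, from -100 to +62 mm along its x axis. Origin: on the bench plane, straight under the middle of the pan.
- petri_dish: Low round petri dish, 62 mm in diameter, 14 mm tall, loose, at the front of the bench; to be left alone. Origin: centre of the underside.
- pp_jar: Small plastic jar with blue screw cap, 57 mm in diameter, 76 mm tall, loose, behind the work; to be left alone. (Room: fixed funnel stands with 422 mm rods stand right of the work, y below -0.16 m, and behind it, x above 0.71 m; cross them at 0.5 m height.) Origin: centre of the base.

How it is judged:
By the outcome, as a careful person would: the job done as asked, in the order asked, and still so for the second after the job is handed in, with the robot touching nothing.
It also fails if it takes over 128 s, if anything falls off the work surface, if the arm or the gripper's body presses on something with over 40 N, if the wrist force passes 120 N, or if a joint passes its speed limit or range.

## Working session

There is one attempt and no reset: what is moved stays moved. The work goes in short steps, Python scripts to look and compute and a tool call to move; the robot and the scene stay as the last step left them, time stands still between calls to the robot, and variables do not carry over. Pictures are saved under pics/ and viewed, at most 14 in all, crops included, and the job is handed in when it is done.

Besides the shell and the picture viewer there is one more tool, called by a JSON object that holds its "op" and its "data". step_arm: Moves the arm, as the interface text tells. Its arguments: {"type":"object","properties":{"series":{"type":"array","items":{"type":"array","items":{"type":"number"}}},"force":{"type":"number"}},"required":["series"]}

```bash
mkdir -p pics
python3 - <<'E'
from rig import *
import cv2
for n in ("scene","top"):
    cv2.imwrite(f"pics/{n}0.png",camera(n)[:,:,::-1]); i=camera_info(n); print(n,i)
s=observe(); print(s)
E
```

```text
scene {'intrinsics': array([[446.39012665,   0.        , 323.98860794],
       [  0.        , 446.39012665, 202.09636931],
       [  0.        ,   0.        ,   1.        ]]), 'xyz': array([0.07249551, 0.67760376, 0.86172762]), 'attitude': array([-0.38566481,  0.84658757, -0.33805564,  0.1423746 ])}
top {'intrinsics': array([[460.06543908,   0.        , 316.73923306],
       [  0.        , 460.06543908, 201.16317126],
       [  0.        ,   0.        ,   1.        ]]), 'xyz': array([0.41546125, 0.19687492, 1.05513764]), 'attitude': array([ 0.71128321, -0.69674851,  0.0629753 , -0.06820435])}
{'t': 0.1, 'joints': array([-1.19967211e+00,  9.17965131e-02,  1.23179524e+00, -1.30898956e-05,
        1.81980654e+00, -5.67119681e-02]), 'qd': array([-5.63121349e-04, -1.25132066e-03, -1.94989876e-03,  2.72532744e-05,
        2.97444405e-04,  1.15420535e-03]), 'joint_efforts': array([ 2.78267158e-03, -4.60216963e+01, -4.19217288e+01,  4.96825066e-05,
        1.06774017e-02,  2.68546393e-05]), 'eef_pos': array([ 0.24881547, -0.54563235,  0.20213943]), 'eef_rot': array([ 9.77206588e-01,  2.12288648e-01, -1.47611486e-04, -8.90695093e-04]), 'ft_force': array([ 0.1213795 , -0.169827  , -0.03495388]), 'ft_torque': array([-0.00572063, -0.02085215,  0.04228008]), 'grasp_force': 0.0, 'grip_width': 0.0856820991225749}
```

View pics/top0.png

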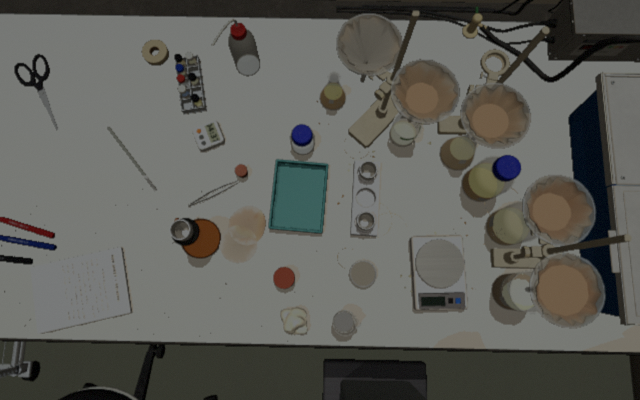

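View pics/scene0.png

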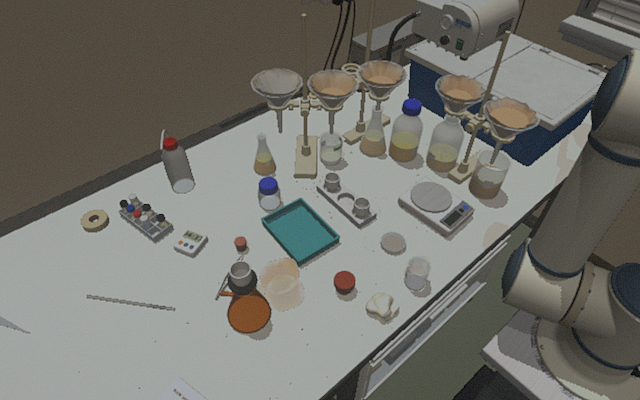

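The stack is at top-view pixel (200,236). The stopper is at (284,278), the tray at (299,197), the block at (366,197) and the balance pan at (440,263). The jar is at (302,138) and the dish at (362,275). I'll enlarge this area to measure it.

```bash
cat > h.py <<'E'
from rig import *
import numpy as np, cv2
from scipy.spatial.transform import Rotation as R
def ray(n,uv,z,info=None):
    i=info or camera_info(n); d=R.from_quat(i["attitude"]).apply(np.linalg.inv(i["intrinsics"])@[uv[0],uv[1],1])
    return i["xyz"]+d*(z-i["xyz"][2])/d[2]
def proj(n,p,info=None):
    i=info or camera_info(n); q=i["intrinsics"]@R.from_quat(i["attitude"]).inv().apply(np.array(p)-i["xyz"])
    return q[:2]/q[2]
def crop(img,x0,y0,w,h,k,f):
    cv2.imwrite(f,cv2.resize(img[y0:y0+h,x0:x0+w,::-1],None,fx=k,fy=k,interpolation=cv2.INTER_CUBIC))
E
python3 - <<'E'
from h import *
a=cv2.imread("pics/top0.png")[:,:,::-1]; b=cv2.imread("pics/scene0.png")[:,:,::-1]
A=cv2.resize(a[150:315,160:480],None,fx=2.5,fy=2.5,interpolation=cv2.INTER_CUBIC)
A=np.clip(A*1.5,0,255).astype(np.uint8)
cv2.imwrite("pics/t1.png",A[:,:,::-1])
B=b[160:340,200:480]; B=cv2.resize(np.clip(B*1.5,0,255).astype(np.uint8),None,fx=2.8,fy=2.8,interpolation=cv2.INTER_CUBIC); cv2.imwrite("pics/s1.png",B[:,:,::-1])
for n,uv,z in [("flaskbase",(202,240),0.0),("crucrim",(182,229),.152),("stopper",(284,278),.038),("tray",(299,197),.025),("blk",(366,197),.02),("pan",(440,263),.04),("dish",(362,275),.014),("jar",(302,132),.076)]: print(n,ray("top",uv,z).round(3))
E
```

```text
flaskbase [0.517 0.469 0.   ]
crucrim [0.524 0.471 0.152]
stopper [0.435 0.274 0.038]
tray [0.618 0.247 0.025]
blk [0.622 0.094 0.02 ]
pan [ 0.474 -0.066  0.04 ]
dish [0.445 0.102 0.014]
jar [0.756 0.242 0.076]
```

View pics/t1.png

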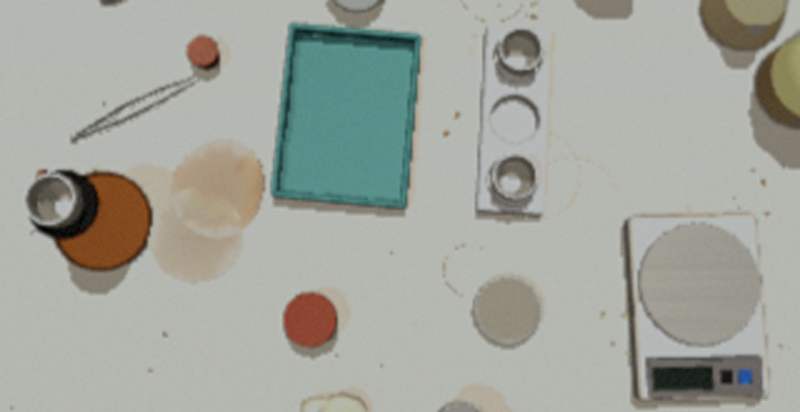

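View pics/s1.png

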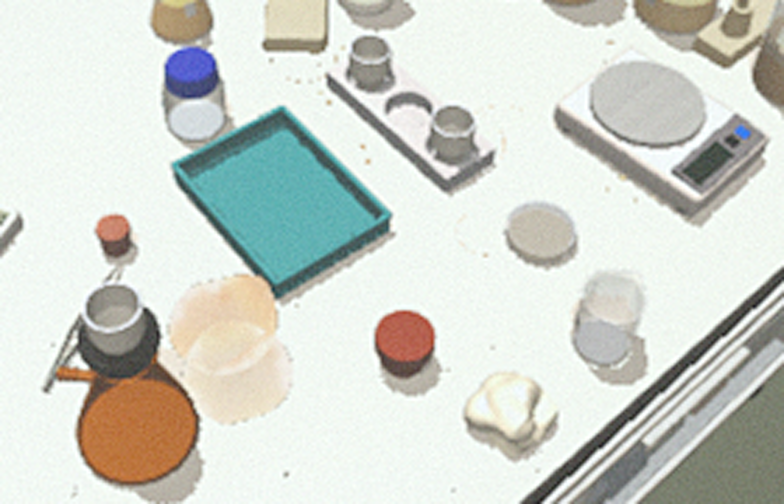

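The stack's crucible rim is at crop pixel (55,200) and the flask base at (103,221). The empty well is at (516,118), the tray centre at (348,115), the stopper at (311,319) and the pan at (700,284). In the scene view the nozzle tip is at crop (58,373). The rim height must be 0.168 m.

```bash
cat >> h.py <<'E'
def go(*tg):
    "tg: x,y,z,yaw(deg of tool x, mod 180); prints tool-frame shifts from present pose"
    s=observe(); r=R.from_quat(s["eef_rot"]); p=s["eef_pos"]; X=r.apply([1,0,0]); yaw=np.degrees(np.arctan2(X[1],X[0]))
    print("t",round(s["t"],2),"pos",p.round(4),"yaw",yaw.round(1),"w",round(s["grip_width"],4),"gf",round(s["grasp_force"],1),"F",s["ft_force"].round(1),"j6",s["joints"][5].round(2))
    for t in tg:
        # cancel level errors: use ideal down frame
        c,q=np.cos(np.radians(yaw)),np.sin(np.radians(yaw)); d=np.array(t[:3])-p
        turn=(-(t[3]-yaw)+90)%180-90
        print(t,"-> shift",np.round([d[0]*c+d[1]*q, d[0]*q-d[1]*c, -d[2]],4),"turn",np.radians(turn).round(3))
E
python3 - <<'E'
from h import *
T=lambda x,y:(x/2.5+160,y/2.5+150); S=lambda x,y:(x/2.8+200,y/2.8+160)
for n,a,b,z in [("cruc",(55,200),(112,305),.168),("flask",(103,221),(138,427),.0),("stop",(311,319),(405,336),.038),("well",(516,118),(409,112),.02),("pan",(700,284),(648,103),.04),("tray",(347.7,115.5),(283,200),.025),("blkA",(519,50),(371,48),.054),("blkB",(514,176),(453,120),.054)]:
    print(n,ray("top",T(*a),z).round(4),ray("scene",S(*b),z).round(4))
print("nozzle",ray("scene",S(58,373),.082).round(3))
for a,b in [((290,24),(273,196)),((421,34),(407,208))]:
    d=ray("top",T(*a),.025)-ray("top",T(*b),.025); print("tray dir",np.degrees(np.arctan2(d[1],d[0])),np.linalg.norm(d))
for z in (.3,.4): print("funnels",[ray("top",p,z).round(3) for p in [(525,210),(530,290),(462,115),(500,258)]])
go((.249,-.546,.5,24.5),(.52,.471,.5,90))
E
```

```text
cruc [0.5199 0.4657 0.168 ] [0.5227 0.4698 0.168 ]
flask [0.5211 0.4709 0.    ] [0.5257 0.4677 0.    ]
stop [0.4354 0.2734 0.038 ] [0.4354 0.2754 0.038 ]
well [0.6215 0.093  0.02  ] [0.6188 0.0963 0.02  ]
pan [ 0.4727 -0.0659  0.04  ] [ 0.472  -0.0646  0.04  ]
tray [0.6197 0.2472 0.025 ] [0.6103 0.2543 0.025 ]
blkA [0.6769 0.0938 0.054 ] [0.6795 0.0904 0.054 ]
blkB [0.5627 0.0981 0.054 ] [0.5644 0.0968 0.054 ]
nozzle [0.555 0.506 0.082]
tray dir -3.3148411511407496 0.1610429639222399
tray dir -3.5067048215598366 0.16227010124473765
funnels [array([ 0.549, -0.142,  0.3  ]), array([ 0.419, -0.142,  0.3  ]), array([ 0.714, -0.044,  0.3  ]), array([ 0.469, -0.096,  0.3  ])]
funnels [array([ 0.532, -0.097,  0.4  ]), array([ 0.418, -0.097,  0.4  ]), array([ 0.674, -0.012,  0.4  ]), array([ 0.462, -0.058,  0.4  ])]
t 0.1 pos [ 0.2488 -0.5456  0.2021] yaw 24.5 w 0.0857 gf 0.0 F [ 0.1 -0.2 -0. ] j6 -0.06
(0.249, -0.546, 0.5, 24.5) -> shift [ 0.      0.0004 -0.2979] turn 0.0
(0.52, 0.471, 0.5, 90) -> shift [ 0.6685 -0.8125 -0.2979] turn -1.143
```

{"op": "step_arm", "data": {"series": [[0, 0, 0, -0.06, 0], [0, 0, 0, -0.12, 0], [0, 0, 0, -0.18, 0], [0, 0, 0, -0.24, 0], [0, 0, 0, -0.3, 0], [0, 0, 0, -0.3, 0]], "force": 30}}

```text
t: 0.85
eef_pos: [0.247, -0.5416, 0.4997]
eef_rot: [0.977, 0.212, 0.0, 0.001]
ft_force: [-0.8, 1.5, 9.3]
grip_width: 0.0857
grasp_force: 0.0
```

{"op": "step_arm", "data": {"series": [[0, 0.037, -0.045, 0, -0.1], [0, 0.074, -0.09, 0, -0.2], [0, 0.111, -0.134, 0, -0.3], [0, 0.148, -0.179, 0, -0.4], [0, 0.185, -0.223, 0, -0.5], [0, 0.222, -0.268, 0, -0.6], [0, 0.259, -0.312, 0, -0.7], [0, 0.297, -0.357, 0, -0.8]]}}

```text
t: 1.85
eef_pos: [0.3697, -0.093, 0.4975]
eef_rot: [0.817, 0.577, -0.0, 0.002]
ft_force: [1.1, -0.4, -0.2]
grip_width: 0.0853
grasp_force: 0.0
```

```bash
python3 -c "
from h import *
go((.521,.468,.3,130))"
```

```text
t 1.85 pos [ 0.3697 -0.093   0.4975] yaw 70.5 w 0.0853 gf 0.0 F [ 1.1 -0.4 -0.2] j6 0.0
(0.521, 0.468, 0.3, 130) -> shift [ 0.5793 -0.0446  0.1975] turn -1.038
```

{"op": "step_arm", "data": {"series": [[0, 0.058, -0.005, 0.0, -0.104], [0, 0.116, -0.009, 0.02, -0.208], [0, 0.174, -0.013, 0.04, -0.31], [0, 0.232, -0.018, 0.06, -0.415], [0, 0.29, -0.022, 0.08, -0.52], [0, 0.348, -0.027, 0.1, -0.62], [0, 0.406, -0.031, 0.12, -0.73], [0, 0.464, -0.036, 0.14, -0.83]]}}

```text
t: 2.85
eef_pos: [0.4921, 0.3558, 0.3554]
eef_rot: [0.514, 0.858, -0.001, 0.001]
ft_force: [1.1, -0.2, 0.1]
grip_width: 0.0858
grasp_force: 0.0
```

```bash
python3 -c "
from h import *
go((.521,.468,.28,130))"
```

```text
t 2.85 pos [0.4921 0.3558 0.3554] yaw 118.1 w 0.0858 gf 0.0 F [ 1.1 -0.2  0.1] j6 0.08
(0.521, 0.468, 0.28, 130) -> shift [0.0854 0.0784 0.0754] turn -0.208
```

{"op": "step_arm", "data": {"series": [[0, 0.03, 0.027, 0.026, -0.07], [0, 0.058, 0.053, 0.05, -0.14], [0, 0.083, 0.076, 0.073, -0.2], [0, 0.083, 0.076, 0.073, -0.2], [0, 0.083, 0.076, 0.073, -0.2]]}}

```text
t: 3.48
eef_pos: [0.5203, 0.4621, 0.2836]
eef_rot: [0.428, 0.904, -0.001, 0.001]
ft_force: [1.1, -0.5, 0.2]
grip_width: 0.0849
grasp_force: 0.0
```

```bash
python3 -c "
from h import *
go((.521,.468,.138,130))
i=camera_info('wrist'); im=camera('wrist'); cv2.imwrite('pics/w1.png',im[:,:,::-1]); print(i)
print(proj('wrist',(.521,.468,.168),i))
"
```

```text
t 3.48 pos [0.5203 0.4621 0.2836] yaw 129.3 w 0.0849 gf 0.0 F [ 1.1 -0.5  0.2] j6 -0.01
(0.521, 0.468, 0.138, 130) -> shift [0.0041 0.0042 0.1456] turn -0.012
{'intrinsics': array([[347.22275343,   0.        , 320.5079034 ],
       [  0.        , 347.22275343, 205.51492552],
       [  0.        ,   0.        ,   1.        ]]), 'xyz': array([0.46938298, 0.52491979, 0.454088  ]), 'attitude': array([0.92965348, 0.33264919, 0.05325071, 0.14917536])}
[325.0393908  186.03536335]
```

View pics/w1.png

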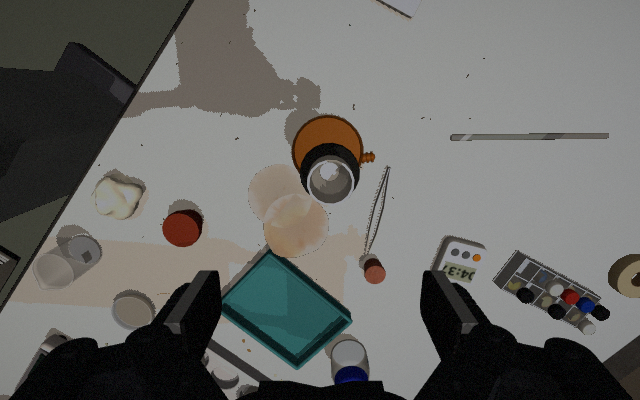

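The crucible rim is centred at about (330,180), against the predicted (325,186). Next I compute the correction.

```bash
python3 -c "
from h import *
p=ray('wrist',(330,179.5),.168); print(p)
for a,z in [((182,226),.038),((285,309),.025)]: print(ray('wrist',a,z))
x=.5*p[0]+.5*.521; y=.5*p[1]+.5*.468
go((x,y,.138,129.3))"
```

```text
[0.52120489 0.47475476 0.168     ]
[0.43650143 0.28398646 0.038     ]
[0.62000398 0.26095035 0.025     ]
t 3.52 pos [0.5205 0.4619 0.2849] yaw 129.3 w 0.0854 gf 0.0 F [ 0.5 -0.3  0.3] j6 -0.01
(np.float64(0.5211024461453126), np.float64(0.4713773780575212), 0.138, 129.3) -> shift [0.007  0.0065 0.1469] turn -0.0
```

{"op": "step_arm", "data": {"series": [[0, 0.004, 0.003, 0.04, 0], [0, 0.007, 0.0065, 0.08, 0], [0, 0.007, 0.0065, 0.085, 0], [0, 0.007, 0.0065, 0.085, 0]]}}

```text
t: 4.03
eef_pos: [0.5215, 0.4714, 0.2008]
eef_rot: [0.428, 0.904, 0.0, 0.002]
ft_force: [-0.4, -0.2, 0.4]
grip_width: 0.0854
grasp_force: 0.0
```

```bash
python3 -c "
from h import *
go((.521,.471,.138,129.3))
i=camera_info('wrist'); im=camera('wrist'); crop(im,200,80,240,180,3,'pics/w2.png')
print(proj('wrist',(.521,.468,.168),i), proj('wrist',(.521,.475,.168),i));print(camera_info('wrist')['xyz']-i['xyz'])
"
```

```text
t 4.03 pos [0.5215 0.4714 0.2008] yaw 129.3 w 0.0854 gf 0.0 F [-0.4 -0.2  0.4] j6 0.0
(0.521, 0.471, 0.138, 129.3) -> shift [ 0.     -0.0006  0.0628] turn 0.0
[315.76688359 230.01038275] [322.82264536 221.98416408]
[3.52047629e-05 1.61025510e-04 1.00883727e-03]
```

View pics/w2.png

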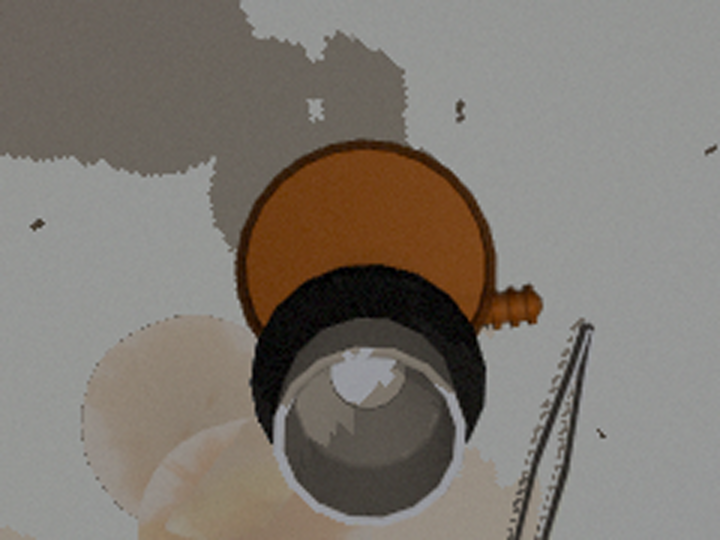

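The rim is centred at about (323,225), within 2 mm of the tool axis. I descend and grip.

{"op": "step_arm", "data": {"series": [[0, 0, 0, 0.035, 0], [0, 0, 0, 0.062, 0], [0, 0, 0, 0.062, 0], [255, 0, 0, 0.062, 0], [255, 0, 0, 0.062, 0], [255, 0, 0, 0.062, 0], [255, 0, 0, 0.062, 0], [255, 0, 0, 0.062, 0]], "force": 25}}

```text
t: 5.08
eef_pos: [0.5217, 0.472, 0.137]
eef_rot: [0.428, 0.904, -0.0, 0.002]
ft_force: [1.6, 0.1, 3.0]
grip_width: 0.0052
grasp_force: 22.9
```

{"op": "step_arm", "data": {"series": [[255, 0, 0, -0.01, 0], [255, 0, 0, -0.025, 0], [255, 0, 0, -0.06, 0], [255, 0, 0, -0.1, 0], [255, 0, 0, -0.1, 0]]}}

```text
t: 5.7
eef_pos: [0.5218, 0.4727, 0.2426]
eef_rot: [0.428, 0.904, 0.003, 0.003]
ft_force: [-0.8, -0.4, -0.2]
grip_width: 0.0043
grasp_force: 24.2
```

```bash
python3 -c "
from h import *
go((.620,.095,.25,178))
im=camera('scene'); crop(im,190,100,170,120,4,'pics/s2.png')
"
```

```text
t 5.7 pos [0.5218 0.4727 0.2426] yaw 129.4 w 0.0043 gf 24.2 F [-0.8 -0.4 -0.2] j6 0.0
(0.62, 0.095, 0.25, 178) -> shift [-0.3543 -0.1637 -0.0074] turn -0.849
```

View pics/s2.png

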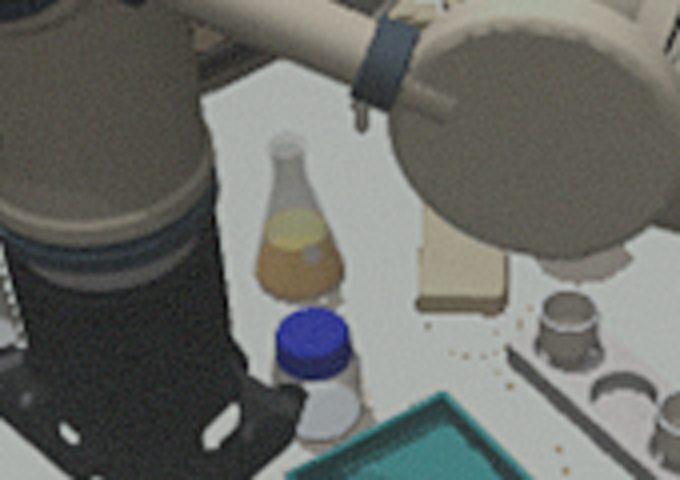

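Grip width of 4–5 mm is wrong: the grip missed or caught only the wall. Checking with the wrist camera.

```bash
python3 -c "
from h import *
im=camera('wrist'); cv2.imwrite('pics/w3.png',im[:,:,::-1])
"
```

```text
(no output)
```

View pics/w3.png

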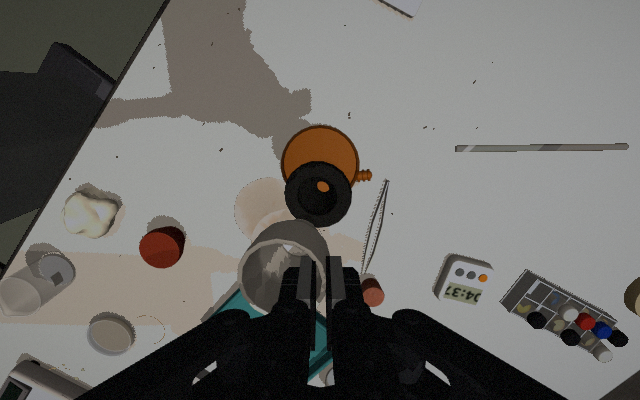

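```bash
python3 -c "
from h import *
go()
i=camera_info('wrist'); p=observe()['eef_pos']; print('tcp proj wrist',proj('wrist',p,i),'scene',proj('scene',p),'top',proj('top',p))
a=camera('wrist'); b=camera('scene'); c=camera('top'); 
def cr(im,c,w,h,k):
    x,y=int(c[0]-w/2),int(c[1]-h/2); x=max(x,0);y=max(y,0); print(x,y); return cv2.resize(np.clip(im[y:y+h,x:x+w,::-1]*1.6,0,255).astype(np.uint8),None,fx=k,fy=k,interpolation=cv2.INTER_CUBIC)
L=cr(a,(290,250),130,150,3.0); r1=cr(b,proj('scene',p),100,75,4); r2=cr(c,proj('top',p),100,75,4)
H=np.zeros((600,800,3),np.uint8); H[:450,:390]=L; H[:300,400:]=r1; H[300:,400:]=r2
cv2.imwrite('pics/c1.png',H)
"
```

```text
t 5.8 pos [0.5211 0.4721 0.2371] yaw 129.4 w 0.0045 gf 24.2 F [ 0.7  0.1 -1.6] j6 0.0
tcp proj wrist [319.77111914 249.13179852] scene [234.73797607 247.49142961] top [167.19677208 224.52121953]
225 175
184 209
117 187
```

View pics/c1.png

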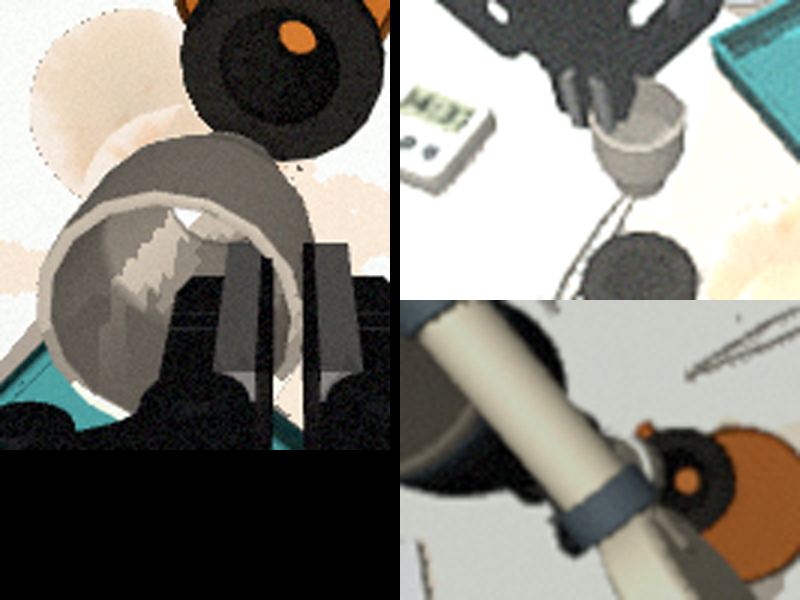

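The crucible is upright but held by its right wall, with one finger inside the cup. Its rim centre is at wrist (282,275) and scene (243.5,239). I'll compute the offset from the TCP and place it from this hold, opening only part way.

```bash
python3 -c "
from h import *
from scipy.optimize import least_squares
p=np.array([.5211,.4721,.2371]); y=np.radians(129.4); c,s=np.cos(y),np.sin(y)
def tool(q): d=q-p; return np.round([d[0]*c+d[1]*s,d[0]*s-d[1]*c,-d[2]],4)
for z in (.255,.262,.268,.275): print(z,tool(ray('wrist',(282,275),z)),tool(ray('scene',(243.5,239),z)))
r=least_squares(lambda q:np.r_[proj('wrist',q)-(282,275),proj('scene',q)-(243.5,239)],[.52,.47,.26]); print(r.x,r.fun,tool(r.x))
# foot in scene: crop (645,192)
print(tool(ray('scene',(184+242/4,209+192/4),r.x[2]-.05)))
"
```

```text
0.255 [-0.004  -0.0189 -0.0179] [-0.0074 -0.0156 -0.0179]
0.262 [-0.     -0.018  -0.0249] [-0.0022 -0.0179 -0.0249]
0.268 [ 0.0034 -0.0172 -0.0309] [ 0.0022 -0.0199 -0.0309]
0.275 [ 0.0073 -0.0163 -0.0379] [ 0.0074 -0.0222 -0.0379]
[0.50709076 0.46085684 0.26265787] [-0.08281739  0.25012638 -0.43574953  0.87774231] [ 0.0002 -0.018  -0.0256]
[ 0.     -0.0147  0.0244]
```

```bash
python3 -c "
from h import *
go((.620,.113,.2,178))"
```

```text
t 5.95 pos [0.5206 0.4716 0.2342] yaw 129.4 w 0.0041 gf 24.2 F [ 0.4 -0.3 -1.3] j6 0.0
(0.62, 0.113, 0.2, 178) -> shift [-0.3403 -0.1506  0.0342] turn -0.849
```

{"op": "step_arm", "data": {"series": [[255, -0.02, -0.01, 0.0, -0.05], [255, -0.065, -0.03, 0.0, -0.17], [255, -0.12, -0.053, 0.0, -0.3], [255, -0.175, -0.077, 0.01, -0.44], [255, -0.23, -0.102, 0.02, -0.58], [255, -0.28, -0.124, 0.03, -0.71], [255, -0.32, -0.142, 0.034, -0.8], [255, -0.34, -0.15, 0.034, -0.85]]}}

```text
t: 6.95
eef_pos: [0.6203, 0.1111, 0.2012]
eef_rot: [0.017, 1.0, -0.002, -0.001]
ft_force: [0.3, 1.2, -0.4]
grip_width: 0.0043
grasp_force: 24.2
```

{"op": "step_arm", "data": {"series": [[255, 0, 0, 0, 0], [255, 0, 0, 0, 0]]}}

```text
t: 7.2
eef_pos: [0.6203, 0.1147, 0.2028]
eef_rot: [0.017, 1.0, -0.001, 0.0]
ft_force: [0.5, 0.1, 0.1]
grip_width: 0.0044
grasp_force: 24.2
```

```bash
python3 -c "
from h import *
go((.620,.113,.1,178))
p=observe()['eef_pos'];w=camera_info('wrist')
a=camera('wrist'); b=camera('scene')
def cr(im,c,w,h,k):
    x,y=max(int(c[0]-w/2),0),max(int(c[1]-h/2),0); print(x,y); return cv2.resize(np.clip(im[y:y+h,x:x+w,::-1]*1.6,0,255).astype(np.uint8),None,fx=k,fy=k,interpolation=cv2.INTER_CUBIC)
H=np.zeros((480,800,3),np.uint8); H[:,:400]=cr(a,(290,210),200,240,2); H[:480,400:]=cr(b,proj('scene',p-[0,.01,.06]),100,120,4)
cv2.imwrite('pics/c2.png',H); print(proj('wrist',(.62,.095,.004),w),proj('wrist',(.62,.095,.02),w))
"
```

```text
t 7.2 pos [0.6203 0.1147 0.2028] yaw 178.0 w 0.0044 gf 24.2 F [0.5 0.1 0.1] j6 -1.41
(0.62, 0.113, 0.1, 178) -> shift [ 0.0002 -0.0017  0.1028] turn 0.001
190 90
295 106
[301.77183391 170.13987157] [300.95485815 173.42486953]
```

View pics/c2.png

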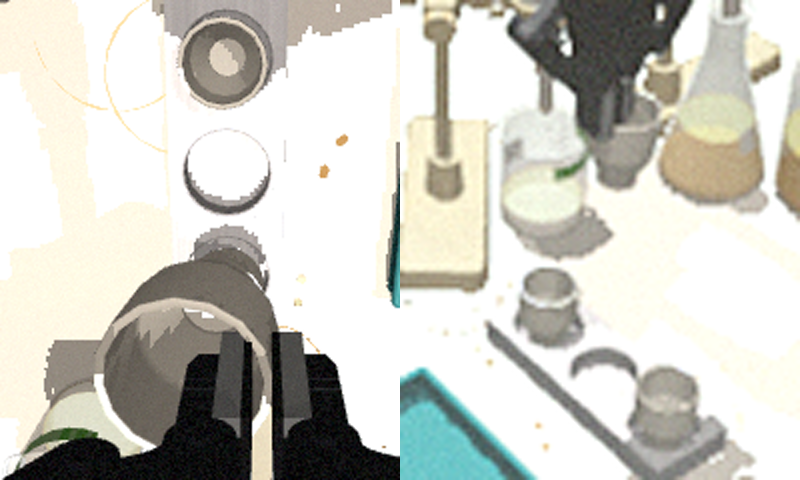

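The empty well is at wrist (304,175), about 3 mm from the prediction, so the present xy is good. The crucible hangs upright. Lowering.

{"op": "step_arm", "data": {"series": [[255, 0, 0, 0.03, 0], [255, 0, 0, 0.08, 0], [255, 0, 0, 0.125, 0], [255, 0, 0, 0.155, 0], [255, 0, 0, 0.168, 0], [255, 0, 0, 0.168, 0], [255, 0, 0, 0.168, 0]]}}

```text
t: 8.18
eef_pos: [0.6221, 0.1138, 0.0377]
eef_rot: [0.017, 1.0, -0.001, 0.002]
ft_force: [-0.8, 0.7, -0.4]
grip_width: 0.0047
grasp_force: 24.3
```

{"op": "step_arm", "data": {"series": [[255, 0, 0, 0.002, 0], [255, 0, 0, 0.004, 0], [255, 0, 0, 0.006, 0], [255, 0, 0, 0.006, 0]]}}

```text
t: 8.68
eef_pos: [0.6208, 0.1133, 0.0291]
eef_rot: [0.017, 1.0, -0.001, 0.0]
ft_force: [-0.2, 0.3, -0.6]
grip_width: 0.0044
grasp_force: 24.3
```

{"op": "step_arm", "data": {"series": [[255, 0, 0, 0.001, 0], [255, 0, 0, 0.002, 0], [255, 0, 0, 0.002, 0]]}}

```text
t: 9.05
eef_pos: [0.6209, 0.1134, 0.0273]
eef_rot: [0.017, 1.0, -0.001, 0.001]
ft_force: [-0.1, -0.2, -1.0]
grip_width: 0.0044
grasp_force: 24.3
```

{"op": "step_arm", "data": {"series": [[255, 0, 0, 0.001, 0], [255, 0, 0, 0.002, 0], [255, 0, 0, 0.002, 0]]}}

```text
t: 9.43
eef_pos: [0.6209, 0.1134, 0.0253]
eef_rot: [0.017, 1.0, -0.001, 0.001]
ft_force: [-0.2, 0.2, -0.4]
grip_width: 0.0046
grasp_force: 24.3
```

```bash
python3 -c "
from h import *
go()
p=observe()['eef_pos']
a=camera('wrist'); b=camera('scene')
def cr(im,c,w,h,k):
    x,y=max(int(c[0]-w/2),0),max(int(c[1]-h/2),0); print(x,y); return cv2.resize(np.clip(im[y:y+h,x:x+w,::-1]*1.6,0,255).astype(np.uint8),None,fx=k,fy=k,interpolation=cv2.INTER_CUBIC)
H=np.zeros((480,800,3),np.uint8); H[:,:400]=cr(a,(290,210),200,240,2); H[:480,400:]=cr(b,proj('scene',p-[0,.01,.0]),80,96,5)
cv2.imwrite('pics/c3.png',H)
"
```

```text
t 9.43 pos [0.6209 0.1134 0.0253] yaw 178.1 w 0.0046 gf 24.3 F [-0.2  0.2 -0.4] j6 -1.41
190 90
303 151
```

View pics/c3.png

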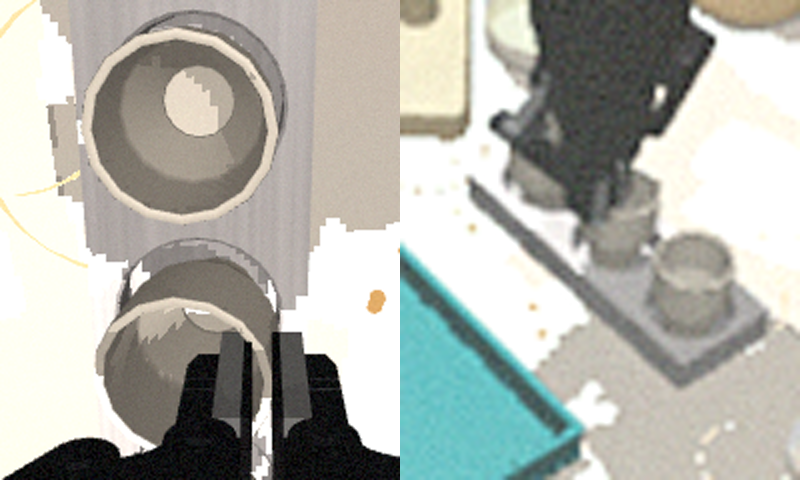

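The crucible's foot is in the well and its rim is centred over it. It is not on the floor yet, so I lower on until contact.

{"op": "step_arm", "data": {"series": [[255, 0, 0, 0.001, 0], [255, 0, 0, 0.002, 0], [255, 0, 0, 0.002, 0]]}}

```text
t: 9.9
eef_pos: [0.6209, 0.1133, 0.0233]
eef_rot: [0.017, 1.0, -0.001, 0.001]
ft_force: [-0.7, -1.1, -0.3]
grip_width: 0.0046
grasp_force: 24.3
```

{"op": "step_arm", "data": {"series": [[255, 0, 0, 0.001, 0], [255, 0, 0, 0.0015, 0], [255, 0, 0, 0.0015, 0]]}}

```text
t: 10.28
eef_pos: [0.6209, 0.1134, 0.0219]
eef_rot: [0.017, 1.0, -0.001, 0.001]
ft_force: [-0.7, 0.0, -1.2]
grip_width: 0.0046
grasp_force: 24.3
```

{"op": "step_arm", "data": {"series": [[255, 0, 0, 0.001, 0], [255, 0, 0, 0.001, 0], [255, 0, 0, 0.001, 0]]}}

```text
t: 10.65
eef_pos: [0.621, 0.1134, 0.0209]
eef_rot: [0.017, 1.0, -0.001, 0.001]
ft_force: [0.1, -0.6, -1.3]
grip_width: 0.0044
grasp_force: 24.3
```

```bash
python3 -c "
from h import *
go()
i=camera_info('wrist')
# expected rim circles if seated, vs neighbours
a=camera('wrist'); 
from numpy import *
def dr(x,y,z,r):
    pts=array([proj('wrist',(x+r*cos(t),y+r*sin(t),z),i) for t in linspace(0,6.28,60)]); return pts
im=cv2.resize(a[90:330,190:390,::-1],None,fx=2.5,fy=2.5,interpolation=cv2.INTER_CUBIC); im=clip(im*1.6,0,255).astype(uint8)
for z,c in ((.054,(0,0,255)),(.060,(0,255,0))):
  for x in (.562,.620): cv2.polylines(im,[((dr(x,.097,z,.0205)-[190,90])*2.5).astype(int32)],True,c,1)
cv2.imwrite('pics/c4.png',im)
"
```

```text
t 10.65 pos [0.621  0.1134 0.0209] yaw 178.1 w 0.0044 gf 24.3 F [ 0.1 -0.6 -1.3] j6 -1.41
```

View pics/c4.png

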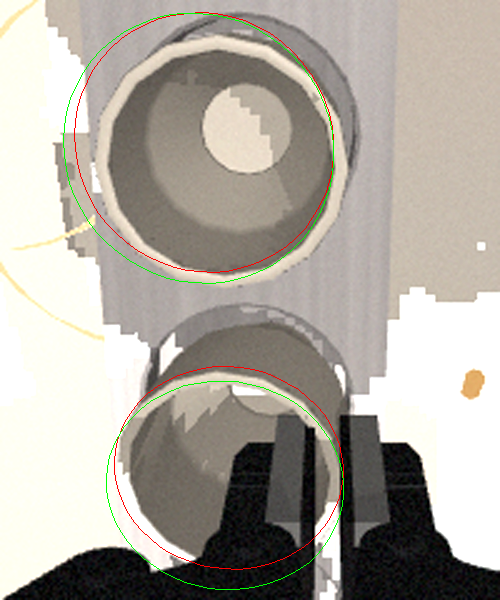

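The held rim shows the same size ratio as the fixed neighbour's, so it is within about 1 mm of seated and about 3 mm off centre. I nudge it and release part way.

{"op": "step_arm", "data": {"series": [[255, 0, 0.002, 0, 0], [255, 0, 0.002, 0.0005, 0], [240, 0, 0.002, 0.0005, 0], [225, 0, 0.002, 0.0005, 0], [218, 0, 0.002, 0.0005, 0], [218, 0, 0.002, 0.0005, 0], [218, 0, 0.002, 0.0005, 0]]}}

```text
t: 11.58
eef_pos: [0.6211, 0.1153, 0.0205]
eef_rot: [0.017, 1.0, -0.001, 0.001]
ft_force: [-0.4, 0.5, 0.7]
grip_width: 0.0123
grasp_force: 0.0
```

{"op": "step_arm", "data": {"series": [[218, 0, 0, -0.01, 0], [218, 0, 0, -0.025, 0], [218, 0, 0, -0.045, 0], [218, 0, 0, -0.08, 0], [218, 0, 0, -0.13, 0], [218, 0, 0, -0.19, 0], [218, 0, 0, -0.23, 0], [218, 0, 0, -0.23, 0]]}}

```text
t: 12.58
eef_pos: [0.622, 0.1162, 0.2579]
eef_rot: [0.017, 1.0, -0.001, 0.006]
ft_force: [0.6, -0.1, -0.0]
grip_width: 0.0127
grasp_force: 0.0
```

```bash
python3 -c "
from h import *
i=camera_info('wrist')
a=camera('wrist');b=camera('scene')
s=[cv2.resize(np.clip(m[y:y+h,x:x+w,::-1]*1.6,0,255).astype(np.uint8),(400,400),interpolation=cv2.INTER_CUBIC) for m,x,y,w,h in ((a,200,40,200,200),(b,300,160,90,90))]
cv2.imwrite('pics/c5.png',np.hstack(s))
go((.521,.47,.25,130),(.521,.47,.25,87))
"
```

```text
t 12.68 pos [0.6209 0.1161 0.2519] yaw 178.1 w 0.0123 gf 0.0 F [-0.1 -0.8 -0.3] j6 -1.41
(0.521, 0.47, 0.25, 130) -> shift [0.1118 0.3504 0.0019] turn 0.839
(0.521, 0.47, 0.25, 87) -> shift [0.1118 0.3504 0.0019] turn -1.552
```

View pics/c5.png

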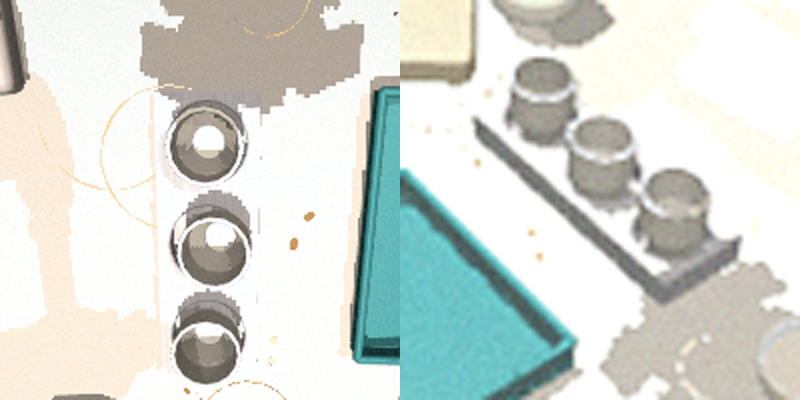

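All three crucibles stand upright in the block, ours in the middle well. Now back to the collar. I'll measure numerically from here because only one viewing is left.

{"op": "step_arm", "data": {"series": [[150, 0.01, 0.03, 0, 0.08], [0, 0.027, 0.085, 0, 0.2], [0, 0.044, 0.14, 0, 0.34], [0, 0.062, 0.195, 0, 0.48], [0, 0.08, 0.25, 0, 0.62], [0, 0.097, 0.305, 0, 0.76], [0, 0.112, 0.353, 0, 0.84], [0, 0.112, 0.353, 0, 0.84]], "force": 20}}

```text
t: 13.68
eef_pos: [0.5182, 0.4757, 0.2456]
eef_rot: [0.421, 0.907, -0.003, -0.0]
ft_force: [-0.5, -0.6, 0.2]
grip_width: 0.0853
grasp_force: 0.0
```

```bash
cat >> h.py <<'E'
def blob(mask,near,rad=70):
    yy,xx=np.mgrid[:400,:640]; m=(mask&(np.hypot(xx-near[0],yy-near[1])<rad)).astype(np.uint8)
    m=cv2.morphologyEx(m,cv2.MORPH_OPEN,np.ones((3,3),np.uint8))
    n,l,st,ce=cv2.connectedComponentsWithStats(m)
    out=[]
    for k in range(1,n):
        if st[k,4]<60: continue
        c=cv2.findContours((l==k).astype(np.uint8),cv2.RETR_EXTERNAL,cv2.CHAIN_APPROX_NONE)[0]; c=max(c,key=len)
        out.append((int(st[k,4]),np.round(ce[k],1),[round(float(v),1) for v in sum([list(v) if np.ndim(v) else [v] for v in cv2.fitEllipse(cv2.convexHull(c))],[])]))
    return sorted(out,key=lambda o:-o[0])
def hsv(a): return cv2.cvtColor(a,cv2.COLOR_RGB2HSV)
E
python3 - <<'E'
from h import *
go((.522,.4735,.108,130))
i=camera_info('wrist'); a=camera('wrist'); cv2.imwrite('pics/w5.png',a[:,:,::-1])
e=proj('wrist',(.522,.4735,.135),i); print('pred',e)
v=a.max(2); print([a[int(e[1])+d,int(e[0])] for d in (-40,-30,-20,-10,0,10,20)])
for o in blob(v<70,e,45): print(o, ray('wrist',o[2][:2],.135,i))
E
```

```text
t 13.68 pos [0.5182 0.4757 0.2456] yaw 130.2 w 0.0853 gf 0.0 F [-0.5 -0.6  0.2] j6 -0.01
(0.522, 0.4735, 0.108, 130) -> shift [-0.0042  0.0015  0.1376] turn 0.004
pred [322.41975482 197.28268611]
[array([115,  62,  17], dtype=uint8), array([11,  9, 13], dtype=uint8), array([26, 23, 20], dtype=uint8), array([128,  74,  30], dtype=uint8), array([5, 4, 0], dtype=uint8), array([10, 14,  4], dtype=uint8), array([0, 0, 0], dtype=uint8)]
(3287, array([319.2, 197.5]), [318.1, 196.0, 63.1, 73.7, 121.3]) [0.51848736 0.471999   0.135     ]
```

{"op": "step_arm", "data": {"series": [[0, -0.001, 0.003, 0.04, 0], [0, -0.002, 0.003, 0.09, 0], [0, -0.002, 0.003, 0.125, 0], [40, -0.002, 0.003, 0.137, 0], [60, -0.002, 0.003, 0.137, 0], [70, -0.002, 0.003, 0.137, 0], [80, -0.002, 0.003, 0.137, 0], [90, -0.002, 0.003, 0.137, 0]]}}

```text
t: 14.72
eef_pos: [0.5248, 0.473, 0.1136]
eef_rot: [0.423, 0.906, -0.0, 0.002]
ft_force: [-0.2, -0.1, 0.2]
grip_width: 0.0555
grasp_force: 0.0
```

{"op": "step_arm", "data": {"series": [[100, 0, 0, 0, 0], [110, 0, 0, 0, 0], [120, 0, 0, 0, 0], [120, 0, 0, 0, 0]], "force": 30}}

```text
t: 15.22
eef_pos: [0.5245, 0.4726, 0.1122]
eef_rot: [0.423, 0.906, -0.001, 0.001]
ft_force: [0.2, -0.4, 0.7]
grip_width: 0.0453
grasp_force: 0.0
```

Closing to 45 mm without any force makes no sense on a 57 mm collar. I'll use the last viewing on a composite of all cameras.

Run:
```python
from h import *
go()
p=observe()['eef_pos']; i=camera_info('wrist')
a=camera('wrist'); b=camera('scene'); c=camera('top'); w5=cv2.imread('pics/w5.png')[:,:,::-1]
def br(m): return np.clip(255*(m/255.)**.5,0,255).astype(np.uint8)[:,:,::-1]
def cr(im,cx,cy,w,h,W,Hh): x,y=max(int(cx-w/2),0),max(int(cy-h/2),0); print(x,y); return cv2.resize(br(im[y:y+h,x:x+w]),(W,Hh),interpolation=cv2.INTER_CUBIC)
H=np.zeros((600,800,3),np.uint8)
H[:300,:400]=cr(a,320,240,200,150,400,300); H[300:,:400]=cr(w5,320,230,280,210,400,300)
ps=proj('scene',p); print(ps,proj('wrist',p,i))
H[:300,400:]=cr(b,*ps,120,90,400,300); H[300:,400:]=cr(c,*proj('top',p),120,90,400,300)
cv2.imwrite('pics/c6.png',H)
```

```text
t 15.22 pos [0.5245 0.4726 0.1122] yaw 129.9 w 0.0453 gf 0.0 F [ 0.2 -0.4  0.7] j6 -0.01
220 165
180 125
[241.66325486 285.54789201] [319.75022987 249.11014792]
181 240
126 186
```

View pics/c6.png

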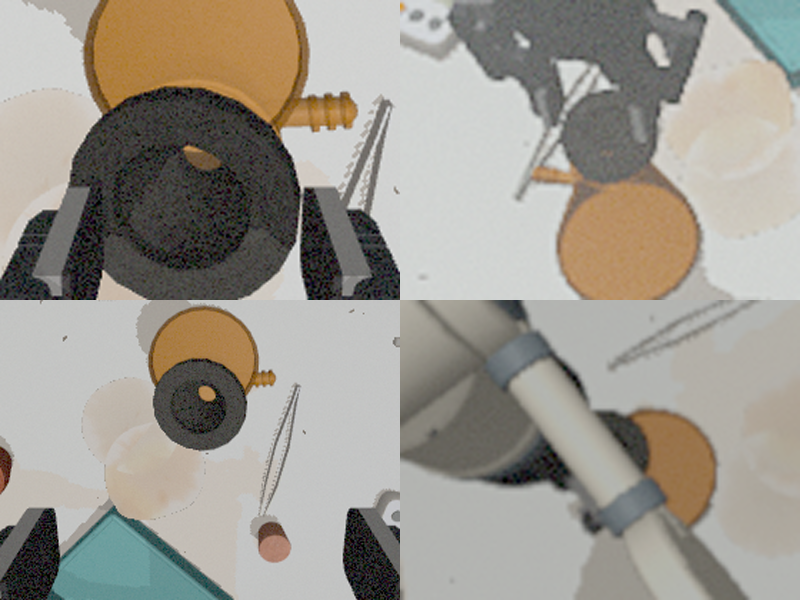

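The view shows the left finger occluding the collar's left edge. The collar centre is about 4 mm toward tool -y. I'll check the actual fingertip height by projection.

Run:
```python
from h import *
i=camera_info('wrist'); s=observe(); p=s['eef_pos']; r=R.from_quat(s['eef_rot'])
print('cam in tool',r.inv().apply(i['xyz']-p).round(4))
for h in (0,-.01,-.02,-.03):
  for x in (.011,0,-.011):
    L,Rr=[proj('wrist',p+r.apply([x,y,h]),i) for y in (-.02265,.02265)]; print(h,x,L.round(1),Rr.round(1))
print('collar top centre for z:')
for z in (.10,.11,.12,.13,.135,.14):
    q=ray('wrist',(312.5,262-5),z,i); e=[proj('wrist',q+r.apply([0,y,0]),i)[0] for y in (-.0285,.0285)]; print(z,q.round(4),np.round(e,1))
b=cv2.imread('pics/w5.png')
```

```text
cam in tool [ 0.0803  0.0002 -0.1708]
0 0.011 [277.  230.1] [362.5 230.2]
0 0 [277.8 249.1] [361.8 249.2]
0 -0.011 [278.5 267.4] [361.  267.4]
-0.01 0.011 [274.6 237.7] [364.9 237.7]
-0.01 0 [275.5 257.5] [364.  257.5]
-0.01 -0.011 [276.3 276.6] [363.1 276.6]
-0.02 0.011 [272. 246.] [367.4 246.1]
-0.02 0 [273.  266.8] [366.5 266.9]
-0.02 -0.011 [273.9 286.8] [365.5 286.8]
-0.03 0.011 [269.1 255.4] [370.3 255.5]
-0.03 0 [270.1 277.3] [369.2 277.3]
-0.03 -0.011 [271.2 298.2] [368.2 298.2]
collar top centre for z:
0.1 [0.5282 0.4616 0.1   ] [263.6 361.4]
0.11 [0.5252 0.4656 0.11  ] [260.7 364.3]
0.12 [0.5221 0.4696 0.12  ] [257.5 367.4]
0.13 [0.5191 0.4736 0.13  ] [253.9 371. ]
0.135 [0.5176 0.4756 0.135 ] [252. 373.]
0.14 [0.5161 0.4776 0.14  ] [249.8 375.1]
```

The visible fingertips sit about 25–30 mm behind the reported TCP, so both grasps closed too high. That also explains the rim grip. I reopen, go 20 mm lower (clear of the flask either way), recentre and close slowly.

{"op": "step_arm", "data": {"series": [[60, 0, 0, -0.006, 0], [0, 0, -0.003, -0.012, 0], [0, 0, -0.003, -0.006, 0], [0, 0, -0.003, 0.01, 0], [0, 0, -0.003, 0.02, 0], [40, 0, -0.003, 0.02, 0], [55, 0, -0.003, 0.02, 0], [65, 0, -0.003, 0.02, 0]], "force": 25}}

```text
t: 16.38
eef_pos: [0.5225, 0.4708, 0.093]
eef_rot: [0.423, 0.906, -0.001, 0.001]
ft_force: [-0.3, -0.5, -0.2]
grip_width: 0.0638
grasp_force: 0.0
```

{"op": "step_arm", "data": {"series": [[75, 0, 0, 0, 0], [85, 0, 0, 0, 0], [95, 0, 0, 0, 0], [105, 0, 0, 0, 0], [120, 0, 0, 0, 0], [120, 0, 0, 0, 0]]}}

```text
t: 17.12
eef_pos: [0.5223, 0.4707, 0.093]
eef_rot: [0.423, 0.906, -0.001, 0.001]
ft_force: [-2.2, -0.9, 4.7]
grip_width: 0.0532
grasp_force: 25.6
```

{"op": "step_arm", "data": {"series": [[130, 0, 0, 0, 0], [140, 0, 0, 0, 0], [140, 0, 0, -0.004, 0], [140, 0, 0, -0.01, 0], [140, 0, 0, -0.02, 0], [140, 0, 0, -0.035, 0], [140, 0, 0, -0.05, 0], [140, 0, 0, -0.05, 0]], "force": 35}}

```text
t: 18.12
eef_pos: [0.523, 0.4715, 0.1454]
eef_rot: [0.423, 0.906, 0.001, 0.002]
ft_force: [1.3, 0.9, -0.7]
grip_width: 0.0531
grasp_force: 36.9
```

Run:
```python
from h import *
go((.615,.253,.2,130))
i=camera_info('wrist'); a=camera('wrist'); cv2.imwrite('pics/w6.png',a[:,:,::-1])
c=np.array([.521,.472,.112]); e=proj('wrist',c,i); print('mouth pred',e, 'lip px radius',347*.025/np.linalg.norm(c-i['xyz']))
h=hsv(a); amber=(h[:,:,0]>5)&(h[:,:,0]<20)&(h[:,:,1]>120)&(h[:,:,2]>40)
for o in blob(amber,proj('wrist',(.521,.472,0),i),110)[:3]: print(o,ray('wrist',o[2][:2],0,i))
# ascii of wrist image around fingers
g=cv2.resize(a.max(2)[120:330,200:440],(80,35),interpolation=cv2.INTER_AREA); am=cv2.resize(amber[120:330,200:440].astype(np.uint8)*255,(80,35),interpolation=cv2.INTER_AREA)
for r1,r2 in zip(g,am): print(''.join('A' if y>128 else ('#' if x<35 else '+' if x<80 else '-' if x<140 else ' ') for x,y in zip(r1,r2)))
```

```text
t 18.12 pos [0.523  0.4715 0.1454] yaw 129.9 w 0.0531 gf 36.9 F [ 1.3  0.9 -0.7] j6 -0.01
(0.615, 0.253, 0.2, 130) -> shift [-0.2266 -0.0697 -0.0546] turn -0.001
mouth pred [317.68267704 223.72154806] lip px radius 39.65863356252047
(8097, array([321.8, 182.6]), [327.0, 192.4, 112.2, 124.6, 127.0]) [0.53502232 0.4684378  0.        ]
--------------------------------------------        -                           
--------------------------------------------                                    
-----------------------------------AAAAAAAAAA-                                  
-------------------------------AAAAAAAAAAAAAAAAAA-                              
----------------------------AAAAAAAAAAAAAAAAAAAAAAA-                            
             --------------AAAAAAAAAAAAAAAAAAAAAAAAAA-                          
                  -------AAAAAAAAAAAAAAAAAAAAAAAAAAAAAA                         
                    ----AAAAAAAAAAAAAAAAAAAAAAAAAAAAAAAA                        
                       -AAAAAAAAAAAAAAAAAAAAAAAAAAAAAAAA                        
                       AAAAAAAAAAAAA
[... 1369 characters left out ...]
#####################################++++###+       
      -####++++##################################################+++++###+      
     -####+++++###################################################+++++###+     
    -####+++++#####################################################++++####+    
   -####+++++#######################################################++++#####   
-++#######+++#######--#############################################+-++#######+-
###########++######+  -#############################################+###########
###################-    -###################################-+##################
###################++++-- -################################+++##################
```

The collar is in the gripper and the flask stayed put. The collar's foot is now about 6 mm above the TCP. Moving over the tray.

{"op": "step_arm", "data": {"series": [[140, -0.02, -0.006, 0, 0], [140, -0.065, -0.02, 0, 0], [140, -0.115, -0.035, 0, 0], [140, -0.165, -0.051, 0, 0], [140, -0.205, -0.063, 0, 0], [140, -0.226, -0.07, 0, 0], [140, -0.226, -0.07, 0.02, 0], [140, -0.226, -0.07, 0.05, 0]]}}

```text
t: 19.18
eef_pos: [0.6134, 0.2535, 0.0922]
eef_rot: [0.423, 0.906, -0.0, 0.001]
ft_force: [0.1, -0.0, -0.8]
grip_width: 0.0528
grasp_force: 36.9
```

{"op": "step_arm", "data": {"series": [[140, 0, 0, 0.03, 0], [140, 0, 0, 0.055, 0], [140, 0, 0, 0.075, 0], [140, 0, 0, 0.083, 0], [140, 0, 0, 0.083, 0]]}}

```text
t: 19.8
eef_pos: [0.6133, 0.2525, 0.0095]
eef_rot: [0.423, 0.906, -0.001, 0.001]
ft_force: [0.2, -0.5, -0.5]
grip_width: 0.0531
grasp_force: 36.9
```

{"op": "step_arm", "data": {"series": [[140, 0, 0, 0.002, 0], [140, 0, 0, 0.004, 0], [140, 0, 0, 0.006, 0], [140, 0, 0, 0.008, 0], [140, 0, 0, 0.008, 0]]}}

```text
t: 20.42
eef_pos: [0.6136, 0.252, 0.0017]
eef_rot: [0.423, 0.906, -0.001, 0.001]
ft_force: [-0.8, 0.3, -1.1]
grip_width: 0.0529
grasp_force: 36.9
```

{"op": "step_arm", "data": {"series": [[140, 0, 0, 0.001, 0], [140, 0, 0, 0.002, 0], [140, 0, 0, 0.003, 0], [140, 0, 0, 0.003, 0]]}}

```text
t: 20.92
eef_pos: [0.6137, 0.2521, -0.0011]
eef_rot: [0.423, 0.906, -0.001, 0.001]
ft_force: [0.4, 0.0, -0.4]
grip_width: 0.0528
grasp_force: 36.9
```

{"op": "step_arm", "data": {"series": [[140, 0, 0, 0.001, 0], [140, 0, 0, 0.002, 0], [140, 0, 0, 0.002, 0]]}}

```text
t: 21.3
eef_pos: [0.614, 0.2522, -0.0021]
eef_rot: [0.423, 0.906, -0.001, 0.002]
ft_force: [-2.0, -1.2, 4.5]
grip_width: 0.0528
grasp_force: 37.4
```

Contact came at exactly the expected height. Release and lift.

{"op": "step_arm", "data": {"series": [[100, 0, 0, 0, 0], [70, 0, 0, 0, 0], [50, 0, 0, 0, 0], [50, 0, 0, 0, 0], [50, 0, 0, -0.02, 0], [50, 0, 0, -0.05, 0], [40, 0, 0, -0.1, 0], [0, 0, 0, -0.15, 0]]}}

```text
t: 22.3
eef_pos: [0.6135, 0.2525, 0.1501]
eef_rot: [0.423, 0.906, -0.001, 0.002]
ft_force: [-0.1, 1.1, 0.2]
grip_width: 0.0854
grasp_force: 0.0
```

Run:
```python
from h import *
go((.522,.472,.2,130))
i=camera_info('scene'); a=camera('scene'); v=a.max(2); e=proj('scene',(.614,.252,.039)); print('collar top pred',e)
for o in blob(v<60,e,28): print(o,ray('scene',o[2][:2],.039).round(4))
c=camera('top'); e=proj('top',(.614,.252,.039))
for o in blob(c.max(2)<60,e,20): print('top',o,e,ray('top',o[2][:2],.039).round(4))
g=cv2.resize(v[190:270,260:350],(90,40),interpolation=cv2.INTER_AREA)
h=hsv(a)
for r in g: print(''.join('#' if x<50 else '+' if x<90 else '-' if x<140 else ' ' for x in r))
```

```text
t 22.3 pos [0.6135 0.2525 0.1501] yaw 129.9 w 0.0854 gf 0.0 F [-0.1  1.1  0.2] j6 -0.36
(0.522, 0.472, 0.2, 130) -> shift [ 0.227   0.0707 -0.0499] turn -0.001
collar top pred [300.71771034 226.32528935]
(349, array([299.5, 228.3]), [299.2, 228.2, 21.7, 22.8, 179.4]) [0.6118 0.2585 0.039 ]
top (935, array([298.7, 195. ]), [296.6, 195.8, 35.6, 41.2, 95.5]) [296.58797812 197.42876763] [0.6177 0.2521 0.039 ]
-++++++++++++++++---                                     -++++-    -++++++++--------------
--+++++-+++++++-----                                      --++++-      -------------------
-----+--------------                                         -++++--          +---  ----- 
----            ----                                           -++++--       -+-----------
--                 --                ------                      --+++--     -+-----------
-                  --             ---++++++--                      --++++-    -+----------
-                  ----       ---++++++++++++--                      ---+++-   -++-------+
-                  -----  ---++++++++++++++++++--     
[... 2248 characters left out ...]
 -+++----++--++++++-++++++++++++-------------------------------
                              -+++-------------++++++++-----------------------------------
                               ---++--------++++++++--------------------------------------
                                   -+---+++++++++-----------------------------------------
                                    -++++++++---------------------------------------------
                                     -++++------------------------------------------------
                                      ------      ----------------------------------------
                                                   ---------------------------------------
```

The collar stands upright in the middle of the tray. Next is the flask: go back with a quarter turn, so the fingers close across the nozzle direction.

{"op": "step_arm", "data": {"series": [[0, 0.02, 0.006, -0.02, 0.17], [0, 0.06, 0.019, -0.03, 0.35], [0, 0.11, 0.034, -0.03, 0.53], [0, 0.16, 0.049, -0.03, 0.71], [0, 0.2, 0.062, -0.03, 0.89], [0, 0.226, 0.07, -0.03, 1.07], [0, 0.226, 0.07, -0.03, 1.25], [0, 0.226, 0.07, -0.03, 1.43]]}}

```text
t: 23.4
eef_pos: [0.5217, 0.4715, 0.1773]
eef_rot: [0.915, 0.405, 0.0, 0.002]
ft_force: [-0.5, -0.2, -0.6]
grip_width: 0.0856
grasp_force: 0.0
```

{"op": "step_arm", "data": {"series": [[0, 0, 0, 0, 0.14], [0, 0, 0, 0, 0.14]]}}

```text
t: 23.65
eef_pos: [0.5222, 0.471, 0.1773]
eef_rot: [0.94, 0.343, 0.001, 0.001]
ft_force: [0.5, -0.6, -0.1]
grip_width: 0.0855
grasp_force: 0.0
```

Run:
```python
from h import *
go((.522,.471,.071,40))
i=camera_info('wrist'); a=camera('wrist'); h=hsv(a); amber=(h[:,:,0]>5)&(h[:,:,0]<20)&(h[:,:,1]>120)&(h[:,:,2]>40)
e=proj('wrist',(.522,.471,.112),i); print('mouth',e,'base',proj('wrist',(.522,.471,0),i))
x0,y0=int(e[0])-75,int(e[1])-100
g=cv2.resize(a.max(2)[y0:y0+160,x0:x0+150],(75,40),interpolation=cv2.INTER_AREA); am=cv2.resize(amber[y0:y0+160,x0:x0+150].astype(np.uint8)*255,(75,40),interpolation=cv2.INTER_AREA)
print(x0,y0)
for r1,r2 in zip(g,am): print(''.join((str(min(9,x//20)) if y>128 else '.') for x,y in zip(r1,r2)))
```

```text
t 23.65 pos [0.5222 0.471  0.1773] yaw 40.1 w 0.0855 gf 0.0 F [ 0.5 -0.6 -0.1] j6 1.56
(0.522, 0.471, 0.071, 40) -> shift [-1.000e-04 -1.000e-04  1.063e-01] turn 0.001
mouth [321.19557897 209.55778197] base [320.66860974 174.60700591]
246 109
...........................................................................
...........................................................................
...........................................................................
...........................................................................
...........................................................................
................................443333333445...............................
..........................43344555555555555544445..........................
.......................43445555555555555555555554444.......................
.....................434555555555555555555555555555434.....................
...................4345555555555555555555555555555555434...................
..................335555555555555555555555555555555555534..................
.................3455
[... 1482 characters left out ...]
................
.............................555433333333344566............................
..................................6556656..................................
...........................................................................
...........................................................................
...........................................................................
...........................................................................
...........................................................................
...........................................................................
...........................................................................
```

The mouth is at about (320,208) against the predicted (321,210), well aligned. Descend and close slowly on the lip.

{"op": "step_arm", "data": {"series": [[0, 0, 0, 0.03, 0], [0, 0, 0, 0.07, 0], [30, 0, 0, 0.098, 0], [50, 0, 0, 0.106, 0], [70, 0, 0, 0.106, 0], [80, 0, 0, 0.106, 0], [90, 0, 0, 0.106, 0], [100, 0, 0, 0.106, 0]], "force": 25}}

```text
t: 24.7
eef_pos: [0.5226, 0.4708, 0.0713]
eef_rot: [0.94, 0.342, 0.001, 0.001]
ft_force: [-0.6, -0.2, -0.1]
grip_width: 0.0518
grasp_force: 0.0
```

{"op": "step_arm", "data": {"series": [[105, 0, 0, 0, 0], [110, 0, 0, 0, 0], [116, 0, 0, 0, 0], [122, 0, 0, 0, 0], [130, 0, 0, 0, 0], [140, 0, 0, 0, 0], [140, 0, 0, 0, 0]]}}

```text
t: 25.58
eef_pos: [0.5225, 0.4706, 0.071]
eef_rot: [0.94, 0.342, 0.001, 0.002]
ft_force: [0.4, -1.1, 5.1]
grip_width: 0.0478
grasp_force: 25.9
```

Gripped at the lip. A gentle lift, with a check of funnel clearance near the balance by triangulation.

{"op": "step_arm", "data": {"series": [[150, 0, 0, 0, 0], [150, 0, 0, -0.004, 0], [150, 0, 0, -0.012, 0], [150, 0, 0, -0.03, 0], [150, 0, 0, -0.055, 0], [150, 0, 0, -0.08, 0], [150, 0, 0, -0.09, 0], [150, 0, 0, -0.09, 0]], "force": 40}}

```text
t: 26.58
eef_pos: [0.5225, 0.4711, 0.1616]
eef_rot: [0.94, 0.342, 0.001, 0.001]
ft_force: [0.5, 0.6, -2.7]
grip_width: 0.0473
grasp_force: 41.6
```

Run:
```python
from h import *
from scipy.optimize import least_squares
for t,s in (((565,290),(509,113)),((558,210),(460,88)),((496,114),(383,76)),((425,90),(332,86))):
    r=least_squares(lambda q:np.r_[proj('top',q)-t,proj('scene',q)-s],[.4,-.1,.3]); print(r.x.round(3),r.fun.round(1))
go((.473,-.063,.161,40),(.473,-.063,.161,82))
i=camera_info('wrist'); a=camera('wrist'); h=hsv(a); amber=(h[:,:,0]>5)&(h[:,:,0]<20)&(h[:,:,1]>120)&(h[:,:,2]>40)
am=cv2.resize(amber[40:400,180:460].astype(np.uint8)*255,(70,45),interpolation=cv2.INTER_AREA)
for r in am: print(''.join('A' if x>128 else '.' for x in r))
```

```text
[ 0.421 -0.221  0.255] [-0.3 -0.5  0.8  0.1]
[ 0.56  -0.22   0.254] [-0.3 -0.5  0.8  0.1]
[ 0.739 -0.127  0.241] [ 0.6  0.9 -1.5 -0.3]
[0.785 0.005 0.241] [ 0.1  0.1 -0.2 -0. ]
t 26.57 pos [0.5225 0.4711 0.1616] yaw 40.0 w 0.0473 gf 41.6 F [ 0.5  0.6 -2.7] j6 1.56
(0.473, -0.063, 0.161, 40) -> shift [-0.3811  0.3775  0.0006] turn -0.0
(0.473, -0.063, 0.161, 82) -> shift [-0.3811  0.3775  0.0006] turn -0.733
......................................................................
......................................................................
......................................................................
......................................................................
......................................................................
......................................................................
......................................................................
......................................................................
......................................................................
..................................................
[... 1805 characters left out ...]
.................AAAAAAAAAAAAAAAAAA..........................
..............................AAAAAAAAAA..............................
......................................................................
......................................................................
......................................................................
......................................................................
......................................................................
......................................................................
......................................................................
......................................................................
```

{"op": "step_arm", "data": {"series": [[150, -0.011, 0.011, 0, 0], [150, -0.038, 0.038, 0, 0], [150, -0.073, 0.073, 0, 0], [150, -0.11, 0.11, 0, 0], [150, -0.147, 0.147, 0, 0], [150, -0.184, 0.183, 0, 0], [150, -0.221, 0.22, 0, 0], [150, -0.258, 0.257, 0, 0]]}}

```text
t: 27.62
eef_pos: [0.4885, 0.1064, 0.1597]
eef_rot: [0.94, 0.342, -0.001, 0.001]
ft_force: [0.7, -1.2, -2.5]
grip_width: 0.0472
grasp_force: 41.7
```

{"op": "step_arm", "data": {"series": [[150, -0.035, 0.035, 0, 0], [150, -0.066, 0.065, 0, 0], [150, -0.092, 0.09, 0, 0], [150, -0.11, 0.109, 0, 0], [150, -0.12, 0.117, 0, 0], [150, -0.123, 0.12, 0, 0], [150, -0.123, 0.12, 0, 0]]}}

```text
t: 28.5
eef_pos: [0.4724, -0.0623, 0.1615]
eef_rot: [0.94, 0.342, 0.0, 0.001]
ft_force: [0.6, -0.2, -2.2]
grip_width: 0.047
grasp_force: 41.8
```

Run:
```python
from h import *
go((.473,-.063,.113,40))
# pan and flask in top + scene: steel pan vs flask base
from scipy.optimize import least_squares
i=camera_info('wrist'); a=camera('wrist'); b=camera('scene'); cv2.imwrite('pics/w7.png',a[:,:,::-1]); cv2.imwrite('pics/s7.png',b[:,:,::-1])
h=hsv(b); amber=(h[:,:,0]>5)&(h[:,:,0]<20)&(h[:,:,1]>120)&(h[:,:,2]>40)
s=observe()['eef_pos']; base=s-[0,0,.071]
print('base pred scene',proj('scene',base)); 
for o in blob(amber,proj('scene',base),45)[:2]: print(o)
e=proj('wrist',(.473,-.063,.04),i); print('pan in wrist',e)
g=cv2.resize(a.max(2),(128,50),interpolation=cv2.INTER_AREA)
for r in g[:42]: print(''.join(str(min(9,x//26)) for x in r))
```

```text
t 28.5 pos [ 0.4724 -0.0623  0.1615] yaw 40.0 w 0.047 gf 41.8 F [ 0.6 -0.2 -2.2] j6 0.67
(0.473, -0.063, 0.113, 40) -> shift [0.     0.0009 0.0485] turn 0.0
base pred scene [434.61674759 183.03728029]
(723, array([435.3, 181.1]), [435.1, 181.1, 24.9, 37.0, 102.2])
pan in wrist [322.19019922 188.6815745 ]
66666666666666666666666666666777766677777765456677762367777777777777777777777777777777777777777777766666643333333332222235544444
66666666666666666666666666777777777677777777655677524777777777777777777777777777777777777777777777777776543233333333223333334566
66666666666666666666677776777777777777777777776564257777777777777777777777777777777777777777777777777775444323333333333333456666
66666666666666666677777776777777777767777777777766677777777777777777777777777777777777777777777777777765444433333333333456666666
66666666666666677777777777777777777777777777777777777777777777777777777777777777777777777777777777777775444444433334556665554444
66666666666677777777777777776666667777777777777777777777777777777777777777777777777777777777777777777777655566665555444444444444
66666666667777777777
[... 3923 characters left out ...]
3310022100133367765642356666665555555555555444544444444
66543333222111111111111111111111111111111123000221000333432222222222223332400012210023336777664224666666555555555555444444444444
66666543332222111111111111111111111111111110000122000253344332222222333324300013100001234677776532366666665565555554444444444432
66666666533332221111111111111110001111111000000000000566433344444444332353210000000000024467632221235666666667766666664654444322
66666667766432222211111111110000000000000000000000002777654333333332334443210000000000000123200000012466666667777777521145554222
66666666777653222222211111000000000000000000000000002577776665555556654444320000000000000000000000000136666777777752111111132223
```

The pan ring is centred at about column 322, against the predicted 322. Lowering.

{"op": "step_arm", "data": {"series": [[150, 0, 0, 0.012, 0], [150, 0, 0, 0.028, 0], [150, 0, 0, 0.04, 0], [150, 0, 0, 0.046, 0], [150, 0, 0, 0.048, 0], [150, 0, 0, 0.048, 0]]}}

```text
t: 29.35
eef_pos: [0.4726, -0.0631, 0.1141]
eef_rot: [0.94, 0.342, 0.0, 0.002]
ft_force: [0.2, -0.8, -2.7]
grip_width: 0.0473
grasp_force: 41.8
```

{"op": "step_arm", "data": {"series": [[150, 0, 0, 0.001, 0], [150, 0, 0, 0.002, 0], [150, 0, 0, 0.003, 0], [150, 0, 0, 0.003, 0]]}}

```text
t: 29.85
eef_pos: [0.4726, -0.0631, 0.1112]
eef_rot: [0.94, 0.342, 0.0, 0.002]
ft_force: [-1.8, -0.4, -0.4]
grip_width: 0.047
grasp_force: 41.9
```

Contact is just starting. I lower slightly more, release slowly, then lift.

{"op": "step_arm", "data": {"series": [[150, 0, 0, 0.0008, 0], [150, 0, 0, 0.0008, 0], [130, 0, 0, 0.0008, 0], [110, 0, 0, 0.0008, 0], [90, 0, 0, 0.0008, 0], [60, 0, 0, 0.0008, 0], [30, 0, 0, 0.0008, 0], [0, 0, 0, 0.0008, 0]]}}

```text
t: 30.85
eef_pos: [0.4725, -0.063, 0.1098]
eef_rot: [0.94, 0.342, 0.0, 0.002]
ft_force: [-0.4, 0.3, 0.2]
grip_width: 0.0851
grasp_force: 0.0
```

{"op": "step_arm", "data": {"series": [[0, 0, 0, -0.02, 0], [0, 0, 0, -0.06, 0], [0, 0, 0, -0.11, 0], [0, 0, 0, -0.14, 0], [0, 0, 0, -0.14, 0]]}}

```text
t: 31.48
eef_pos: [0.4734, -0.0628, 0.2548]
eef_rot: [0.94, 0.342, 0.003, 0.004]
ft_force: [-0.1, -0.4, -0.1]
grip_width: 0.0852
grasp_force: 0.0
```

Run:
```python
from h import *
go((.436,.278,.2,82))
i=camera_info('wrist'); a=camera('wrist'); h=hsv(a); amber=(h[:,:,0]>5)&(h[:,:,0]<20)&(h[:,:,1]>120)&(h[:,:,2]>40)
for nm,p in (('mouth',(.4726,-.0631,.152)),('base',(.4726,-.0631,.04)),('pan',(.473,-.063,.04))): print(nm,proj('wrist',p,i))
v=a.max(2); x0,y0=220,80
g=cv2.resize(v[y0:y0+180,x0:x0+200],(100,45),interpolation=cv2.INTER_AREA); am=cv2.resize(amber[y0:y0+180,x0:x0+200].astype(np.uint8)*255,(100,45),interpolation=cv2.INTER_AREA)
for r,m in zip(g,am): print(''.join('A' if y>128 else str(min(9,x//26)) for x,y in zip(r,m)))
```

```text
t 31.48 pos [ 0.4734 -0.0628  0.2548] yaw 40.0 w 0.0852 gf 0.0 F [-0.1 -0.4 -0.1] j6 0.67
(0.436, 0.278, 0.2, 82) -> shift [ 0.1903 -0.2852  0.0548] turn -0.733
mouth [320.02085323 196.24923718]
base [319.28685211 168.47215867]
pan [319.44678245 168.14831351]
3566666666666666666666666666666666666666666666666666666666666666666666666666666666666666666666666666
4466666666666666666666666666666666666666666666666666666666666666666666666666666666666666666666666666
4366666666666666666666666666666666666666666666666666666666666666666666666666666666666666666666666666
4466666666666666666666666666666666666666666665666666666666666666666666666666666666666666666666666666
4666666666666666666666666666666666666666666566777766666666666666666666666666666666666666666666666666
5666666666666666666667666666666666666666665677777777766666666666776666666666666666666666667666666666
6666666666666666666666666666666676666676556777777777777666666666666666666666666666666666666666666666
6666666666666666666666666666676776676665677777777777777777666666666666666666666766666667676666676666
66666666666666666766666667666666
[... 3004 characters left out ...]
4444444444444444444444433222221224555221112246666666666666666666666667777776777777776666666632
4444444444444444444444444444446654333345555433234665666666666666666666666666677777767776676766666642
4444444444444444444444444444567777654333343333356566666666666666666666666666666655555566666666666664
4444444444444444444444444456777777766654333335666666666666666666666666666664432222222222345566666666
4444444444444444444444445677777766666666653466666666666666666666666666665322222222222222222235666666
2344444444444444444444456777666666666666666666666666666666666666666665432222222222222333333332356666
1112344444444444444444455555666666666666666666666666666666666666665543222222222222233333333333334666
```

The flask stands on the pan with its base centred at column 318, against 319 for the pan. Now to the stopper.

{"op": "step_arm", "data": {"series": [[0, 0.02, -0.03, 0, 0], [0, 0.052, -0.078, 0, 0], [0, 0.084, -0.126, 0, 0], [0, 0.116, -0.174, 0.01, 0], [0, 0.148, -0.222, 0.03, 0], [0, 0.175, -0.262, 0.05, 0], [0, 0.19, -0.285, 0.07, 0], [0, 0.19, -0.285, 0.07, 0]]}}

```text
t: 32.52
eef_pos: [0.4329, 0.2784, 0.1752]
eef_rot: [0.939, 0.343, -0.003, 0.002]
ft_force: [0.1, -0.1, 0.4]
grip_width: 0.0857
grasp_force: 0.0
```

{"op": "step_arm", "data": {"series": [[0, 0, 0, 0.02, 0], [0, 0, 0, 0.02, 0], [0, 0, 0, 0.02, 0]]}}

```text
t: 32.9
eef_pos: [0.4352, 0.2768, 0.1593]
eef_rot: [0.94, 0.341, 0.0, 0.002]
ft_force: [-0.2, -1.3, -0.1]
grip_width: 0.0855
grasp_force: 0.0
```

Run:
```python
from h import *
i=camera_info('wrist'); a=camera('wrist'); cv2.imwrite('pics/w8.png',a[:,:,::-1]); h=hsv(a); red=((h[:,:,0]<8)|(h[:,:,0]>172))&(h[:,:,1]>110)&(h[:,:,2]>30)
e=proj('wrist',(.436,.278,.038),i); print(e)
for thr in (30,110,130):
  m=red&(h[:,:,2]>thr)
  for o in blob(m,e,60)[:2]: print(thr,o,ray('wrist',o[2][:2],.038,i).round(4))
q=ray('wrist',blob(red&(h[:,:,2]>110),e,60)[0][2][:2],.038,i)
go((q[0],q[1],.0,40))
```

```text
[320.49979234 187.30951578]
30 (2209, array([321.3, 185.3]), [321.5, 185.2, 53.6, 53.9, 25.3]) [0.438  0.2785 0.038 ]
110 (767, array([318.6, 173.1]), [320.7, 176.9, 31.2, 47.6, 85.9]) [0.4432 0.2838 0.038 ]
t 32.95 pos [0.4354 0.277  0.1597] yaw 39.9 w 0.0852 gf 0.0 F [-0.1 -0.7 -0.6] j6 1.38
(np.float64(0.44321452674899253), np.float64(0.28382013320457666), 0.0, 40) -> shift [ 0.0104 -0.0002  0.1597] turn -0.002
```

The stopper is at about (.437,.278), within 2 mm of the tool axis. Descend and close slowly.

{"op": "step_arm", "data": {"series": [[0, 0.002, 0, 0.05, 0], [0, 0.002, 0, 0.1, 0], [0, 0.002, 0, 0.145, 0], [30, 0.002, 0, 0.16, 0], [55, 0.002, 0, 0.163, 0], [75, 0.002, 0, 0.163, 0], [88, 0.002, 0, 0.163, 0], [98, 0.002, 0, 0.163, 0]], "force": 40}}

```text
t: 33.95
eef_pos: [0.4373, 0.2788, -0.0028]
eef_rot: [0.94, 0.342, 0.001, 0.001]
ft_force: [0.2, -0.6, 0.0]
grip_width: 0.0526
grasp_force: 0.0
```

{"op": "step_arm", "data": {"series": [[106, 0, 0, 0, 0], [112, 0, 0, 0, 0], [118, 0, 0, 0, 0], [126, 0, 0, 0, 0], [136, 0, 0, 0, 0], [146, 0, 0, 0, 0], [150, 0, 0, 0, 0], [150, 0, 0, 0, 0]]}}

```text
t: 34.95
eef_pos: [0.437, 0.2786, -0.0034]
eef_rot: [0.94, 0.342, 0.001, 0.002]
ft_force: [-0.4, -0.9, 6.5]
grip_width: 0.046
grasp_force: 40.8
```

{"op": "step_arm", "data": {"series": [[160, 0, 0, -0.005, 0], [160, 0, 0, -0.03, 0], [160, 0, 0, -0.08, 0], [160, 0, 0, -0.13, 0], [160, 0, 0, -0.18, 0], [160, 0, 0, -0.215, 0], [160, 0, 0, -0.22, 0], [160, 0, 0, -0.22, 0]]}}

```text
t: 35.95
eef_pos: [0.4361, 0.279, 0.2146]
eef_rot: [0.94, 0.342, -0.001, 0.002]
ft_force: [0.4, -0.4, -0.9]
grip_width: 0.0461
grasp_force: 41.2
```

Run:
```python
from h import *
go((.4726,-.063,.2165,40))
i=camera_info('wrist'); a=camera('wrist'); h=hsv(a); red=((h[:,:,0]<8)|(h[:,:,0]>172))&(h[:,:,1]>110)&(h[:,:,2]>30)
p=observe()['eef_pos']; print(proj('wrist',p+[0,0,.0415],i))
for o in blob(red,(320,280),80)[:2]: print(o,ray('wrist',o[2][:2],p[2]+.0415,i)-p)
am=cv2.resize(red[180:360,240:400].astype(np.uint8)*255,(80,45),interpolation=cv2.INTER_AREA)
for r in am: print(''.join('R' if x>128 else '.' for x in r))
```

```text
t 35.95 pos [0.4361 0.279  0.2146] yaw 40.0 w 0.0461 gf 41.2 F [ 0.4 -0.4 -0.9] j6 1.38
(0.4726, -0.063, 0.2165, 40) -> shift [-0.1918  0.2855 -0.0019] turn -0.0
[322.52653661 289.56547127]
(6465, array([320.8, 282.5]), [320.7, 284.0, 106.8, 107.7, 70.6]) [0.00156833 0.00233914 0.0415    ]
................................................................................
................................................................................
................................................................................
................................................................................
................................................................................
................................................................................
................................................................................
................................................................................
................................................................................
................................................................................
[... 2135 characters left out ...]
.RRRRRRRRRRRRRRRRRRRRRRRRRRRR.......................
..........................RRRRRRRRRRRRRRRRRRRRRRRRRRRR..........................
................................RRRRRRRRRRRRRRRR................................
................................................................................
................................................................................
................................................................................
................................................................................
................................................................................
................................................................................
```

The stopper is held straight and centred. Carry it over the flask.

{"op": "step_arm", "data": {"series": [[160, -0.012, 0.018, 0, 0], [160, -0.042, 0.062, 0, 0], [160, -0.075, 0.112, 0, 0], [160, -0.108, 0.161, 0, 0], [160, -0.14, 0.208, 0, 0], [160, -0.168, 0.25, 0, 0], [160, -0.187, 0.278, 0, 0], [160, -0.193, 0.286, 0, 0]]}}

```text
t: 37.0
eef_pos: [0.4715, -0.0656, 0.2145]
eef_rot: [0.94, 0.341, -0.002, 0.001]
ft_force: [-0.2, 0.8, -0.9]
grip_width: 0.0461
grasp_force: 41.2
```

{"op": "step_arm", "data": {"series": [[160, 0, 0, 0, 0], [160, 0, 0, 0.01, 0], [160, 0, 0, 0.02, 0], [160, 0, 0, 0.02, 0]]}}

```text
t: 37.5
eef_pos: [0.4717, -0.0633, 0.1954]
eef_rot: [0.94, 0.342, -0.001, 0.001]
ft_force: [-0.8, -0.2, -0.2]
grip_width: 0.0461
grasp_force: 41.2
```

Run:
```python
from h import *
go((.4725,-.063,.16,40),(.4725,-.063,.1305,40))
i=camera_info('wrist'); a=camera('wrist'); h=hsv(a); red=((h[:,:,0]<5)|(h[:,:,0]>172))&(h[:,:,1]>110); amber=(h[:,:,0]>5)&(h[:,:,0]<20)&(h[:,:,1]>120)&(h[:,:,2]>40)
print(proj('wrist',(.4725,-.063,.04),i))
am=cv2.resize((red*1+amber*2).astype(np.uint8)[120:340:4,220:420:2],None,fx=1,fy=1)
for r in am: print(''.join('.RAA'[x] for x in r))
```

```text
t 37.5 pos [ 0.4717 -0.0633  0.1954] yaw 40.1 w 0.0461 gf 41.2 F [-0.8 -0.2 -0.2] j6 0.67
(0.4725, -0.063, 0.16, 40) -> shift [0.0008 0.0003 0.0354] turn 0.001
(0.4725, -0.063, 0.1305, 40) -> shift [0.0008 0.0003 0.0649] turn 0.001
[321.52275793 178.37749888]
....................................................................................................
....................................................................................................
....................................................................................................
...........................................AAAAAAAAAAAAAAA..........................................
.......................................AAAAAAAAAAAAAAAAAAAAAAAA...............................A.....
....................................AAAAAAAAAAAAAAAAAAAAAAAAAAAAAA..................................
.................................AAAAAAAAAAAAAAAAAAAAAAAAAAAAAAAAAAA................................
................................AAAAAAAAAAAAAAAAAAAAAAAAAAAAAAAAAAAAAA..............................
..............................AA
[... 4014 characters left out ...]
.....................AAR.A.AARR.RA.RAA.RAR.RAAARAR.RAA.A.AARRAA.A.AAA.........................
.....R......................RAA.AAA..AARA.RAAAAR.AAAAA.A.A.AA.ARARAR.R.RR...........................
..............................AR.A..A.AA.RA.AAARRAARAA..RAAAARRR.AAAAAA.............................
...R............................A.AR..AA.AARRRAA.R..RAA.RR.AR..AA.AAR...............................
...................................AA..AA.AAAAAAAAARRAAAARRAARRAR...................................
...................R...................A.AAAA.AAAAAAAR.A..AAAA......................................
..............................................AAAAA.................................................
```

The stopper (column 322) and the flask axis (column 320) are aligned. Insert.

{"op": "step_arm", "data": {"series": [[160, 0.001, -0.001, 0.015, 0], [160, 0.001, -0.001, 0.03, 0], [160, 0.001, -0.001, 0.042, 0], [160, 0.001, -0.001, 0.05, 0], [160, 0.001, -0.001, 0.055, 0], [160, 0.001, -0.001, 0.058, 0], [160, 0.001, -0.001, 0.058, 0]]}}

```text
t: 38.42
eef_pos: [0.4725, -0.063, 0.1391]
eef_rot: [0.94, 0.342, 0.0, 0.002]
ft_force: [0.4, 0.5, -0.1]
grip_width: 0.0461
grasp_force: 41.3
```

{"op": "step_arm", "data": {"series": [[160, 0, 0, 0.002, 0], [160, 0, 0, 0.004, 0], [160, 0, 0, 0.006, 0], [160, 0, 0, 0.006, 0]]}}

```text
t: 38.92
eef_pos: [0.4726, -0.0629, 0.133]
eef_rot: [0.94, 0.342, 0.0, 0.002]
ft_force: [0.7, 1.1, -0.2]
grip_width: 0.046
grasp_force: 41.3
```

{"op": "step_arm", "data": {"series": [[160, 0, 0, 0.001, 0], [160, 0, 0, 0.002, 0], [160, 0, 0, 0.003, 0], [160, 0, 0, 0.003, 0]]}}

```text
t: 39.42
eef_pos: [0.4731, -0.0629, 0.1309]
eef_rot: [0.94, 0.342, 0.001, 0.002]
ft_force: [1.3, 2.3, 5.1]
grip_width: 0.046
grasp_force: 41.8
```

{"op": "step_arm", "data": {"series": [[160, 0, 0, 0.001, 0], [160, 0, 0, 0.002, 0], [160, 0, 0, 0.002, 0]]}}

```text
t: 39.8
eef_pos: [0.4738, -0.0626, 0.1304]
eef_rot: [0.94, 0.342, 0.002, 0.002]
ft_force: [2.6, 2.8, 9.8]
grip_width: 0.0463
grasp_force: 42.3
```

{"op": "step_arm", "data": {"series": [[160, 0, 0, 0.002, 0], [160, 0, 0, 0.003, 0], [160, 0, 0, 0.003, 0], [160, 0, 0, 0, 0]]}}

```text
t: 40.3
eef_pos: [0.4736, -0.0627, 0.1303]
eef_rot: [0.94, 0.342, 0.002, 0.002]
ft_force: [1.6, 0.8, 2.2]
grip_width: 0.0461
grasp_force: 41.6
```

{"op": "step_arm", "data": {"series": [[140, 0, 0, -0.001, 0], [120, 0, 0, -0.001, 0], [100, 0, 0, -0.001, 0], [60, 0, 0, -0.001, 0], [20, 0, 0, -0.001, 0], [0, 0, 0, -0.001, 0], [0, 0, 0, -0.03, 0], [0, 0, 0, -0.08, 0]]}}

```text
t: 41.3
eef_pos: [0.4713, -0.0626, 0.2066]
eef_rot: [0.94, 0.342, -0.002, 0.0]
ft_force: [0.2, 0.5, 0.5]
grip_width: 0.0852
grasp_force: 0.0
```

{"op": "step_arm", "data": {"series": [[0, 0, 0, -0.05, 0], [0, -0.04, -0.04, -0.07, 0], [0, -0.08, -0.08, -0.07, 0], [0, -0.12, -0.12, -0.07, 0], [0, -0.12, -0.12, -0.07, 0], [0, -0.12, -0.12, -0.07, 0]]}}

```text
t: 42.05
eef_pos: [0.3035, -0.0478, 0.2778]
eef_rot: [0.94, 0.342, 0.001, 0.002]
ft_force: [0.3, 0.5, 0.6]
grip_width: 0.0854
grasp_force: 0.0
```

Run:
```python
from h import *
from scipy.optimize import least_squares
go()
T=camera('top'); S=camera('scene'); cv2.imwrite('pics/t9.png',T[:,:,::-1]); cv2.imwrite('pics/s9.png',S[:,:,::-1])
def msk(a,k):
    h=hsv(a)
    return ((h[:,:,0]<7)|(h[:,:,0]>172))&(h[:,:,1]>110)&(h[:,:,2]>40) if k=='r' else (h[:,:,0]>6)&(h[:,:,0]<20)&(h[:,:,1]>120)&(h[:,:,2]>30)
for n,a in (('top',T),('scene',S)):
    e=proj(n,(.472,-.064,.172)); print(n,'stopper top pred',e)
    for o in blob(msk(a,'r'),e,30)[:2]: print('  R',o)
    for o in blob(msk(a,'a'),proj(n,(.472,-.064,.05)),40)[:2]: print('  A',o,proj(n,(.472,-.064,.04)), ray(n,o[2][:2],.04).round(4))
for n,a,(x0,y0,w,hh) in (('scene',S,(395,150,90,76)),('top',T,(400,225,100,80))):
    r=msk(a,'r')*1; am=msk(a,'a')*2; v=a.max(2)
    for y in range(y0,y0+hh,2): print(''.join('R' if r[y,x] else 'A' if am[y,x] else str(min(9,v[y,x]//26)) for x in range(x0,x0+w)))
    print()
for nm,p in (('dish',(.445,.102,.014)),('jar',(.756,.242,.076))):
    b0=cv2.imread('pics/top0.png')[:,:,::-1].astype(int); e=proj('top',p).astype(int); s=np.s_[e[1]-18:e[1]+18,e[0]-18:e[0]+18]; print(nm,np.abs(T[s].astype(int)-b0[s]).mean(), np.median(np.abs(T[s].astype(int)-b0[s])))
```

```text
t 42.05 pos [ 0.3035 -0.0478  0.2778] yaw 40.0 w 0.0854 gf 0.0 F [0.3 0.5 0.6] j6 0.61
top stopper top pred [456.88386417 260.40517446]
  R (144, array([458.9, 258.2]), [459.4, 258.6, 15.6, 19.1, 140.9])
  R (60, array([453.7, 268.9]), [453.9, 268.9, 5.4, 15.2, 104.3])
  A (1053, array([436.1, 264.6]), [439.5, 263.7, 40.2, 42.0, 150.7]) [439.13543774 263.92160573] [ 0.4725 -0.0648  0.04  ]
scene stopper top pred [442.27522482 158.04911963]
  A (693, array([431.7, 194.9]), [431.7, 195.0, 24.5, 35.6, 103.5]) [431.28674934 196.897803  ] [ 0.4756 -0.0701  0.04  ]
333333333333333333333356666666665444455545555555444555454545444445666665233456666666556555
33333344433343333333335666666666543345554AARRRRRAA4444554445554456666652233566666555555555
333444433343333333333344556666654333344RRRRRRRRRRRARRA445444454566666652335665555555555555
3333334333334333333334444456666533332RRARRRARRRRARRRAARR4554444566666522245655555565555555
3333443443343343333344444444565433332RARARARRRRRARRRRRARR455445666666423345555555555555555
33333333333333333344444444445654333321RRRRRRRRRRRRRRRARAR4433466666543334555555
[... 6319 characters left out ...]
444444444444444444444444444444311111111
4444444444432224443222222222222222222222222222222222222222222222344444444444444444444444443211111111
4444444444432224443222222222222222222222222222222222222222222222244444444444444444444444443221111111
4444444444443224443221111111010111101101000012222222222222332222344444444444444444444444443222111111
4444444444443223443221001000001000000000001012221000022334443222344344444444444444444444443222211111
4444444444443223443221000000000000000000000012221000022234443222244444444444444444444444432222221111
4444444444443213444221000000000100001000000011222111122233332222244444444444444444444444432222222111

dish 0.7911522633744856 1.0
jar 1.001543209876543 1.0
```

The stopper top is at top-view (456.5,261) against the predicted (457,260), so it is seated straight. The flask base is centred on the pan, and the dish and jar are unchanged. Handing in.

```bash
python3 -c "
from rig import *
print(hand_in())"
```

```text
the job is handed in; nothing more can be done
None
```

The job is handed in at 42 s: the crucible is in the middle well, the collar in the wash tray, and the stoppered flask on the middle of the pan. The dish and jar did not move. My first grip caught the crucible by its wall instead of around the outside, so it was carried that way; it looked upright throughout and stands upright in the block.

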